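Clamp the loose front back onto a small desk drawer

ROBOT

A 6-joint arm with a two-finger parallel gripper is mounted at the origin on the work surface. World frame = base frame: x ahead of the robot, y to its left, z up, the work surface at z = 0. Lengths are in mm, angles in degrees, forces in N, time in s.
With the tool pointing down it reaches from about 300 to 850 mm from the base axis. Payload 4.2 kg.
Tool frame: the origin (TCP) lies at the very end of the fingers, on their centre line; the grasp point (between the pads) lies 19 mm behind it (hold_point_z is the z of the grasp point in the tool frame, in mm); z points along the fingers, y is the direction in which the jaws open and shut (so a half turn about z gives the same grasp; the last joint's range is limited). The gripper opens to 91 mm and grips with 3 to 60 N. Pads are 32 mm wide; open, the fingers measure 118 mm over their backs; the gripper's body (76 mm by 178 mm) begins 60 mm behind the grasp point.
Start: joints at [74.485, 18.312, 89.639, -0, 72.044, -1.146], TCP at [142.704, 557.027, 213.976] pointing down, gripper open.
Joint ranges: [-177.97, 177.97], [-48.28, 115.42], [12.27, 149.76], [-77.06, 257.06], [2.81, 150.46], [-146.56, 146.56]. Speed limits (degrees/s): [147.25, 147.25, 180, 180, 180, 180].

INTERFACE

Orientations are given as [roll, pitch, yaw] about the fixed x, y, z axes, in that order (R = Rz(yaw) Ry(pitch) Rx(roll)).
In Python, from workcell import state, grab_frame, job_done, hold_point_z gives the robot as it stands. The module is installed in compiled form; this text tells all that it offers.
- The arm moves only by the shell command python3 -m creep 'ROWS' [FORCE]. ROWS is JSON, a list of rows, each a list of 7 numbers: the closure, from 0 (fully open) to 1 (shut), then the shift along the tool's x, y, z in mm, then the turn, a rotation vector about the tool's x, y, z in degrees. A call has 1 to 5 rows; each row shifts and turns the commanded pose from where the row before left it, along the tool's axes as they then stand; what a row does not reach is not made up. A row lasts 1/8 s, in which the tool goes at most 62.5 mm and 10.7 degrees, less where a joint would pass 70% of its speed; a pose out of reach is approached as far as the arm can. A call is refused whole if a number of a shift passes 62.5 or a number of a turn 10.7, either way. A call with a gripper value outside its range is refused whole. The fingers move at their own pace and stop on an object; FORCE is the grip in N (left out, the last holds). Time passes only in rows, so rows that do not move let the fingers close. It gives the time, the measured TCP pose, the force and the opening at its end, in the units of the state.
- state(): the state, without advancing time (a new reading comes with each control period).
- grab_frame(name): name is "scene" or "top"; returns a dict with "frame" (384x512x3 uint8, red, green, blue), "fx", "fy", "cx", "cy" (pixels), "k1" (the pictures are not rectified: a ray, as slopes to the right and down, at radius r is drawn at 1 + k1 r^2 times it, then the intrinsics apply), "view" (4x4, takes a point from world to camera coordinates). Camera axes: x right, y down, z forward; pixel columns grow to the right and rows downward; lengths in mm; the calibration is good to about 2 mm. A picture is of the moment at which its call begins. There is no depth.
- job_done(): hands the job in, once; it reports no verdict.
The state is a dict: "time_s": time; "qpos": joint angles; "qvel": joint speeds; "effort": joint torques, N m; "ee_pos": TCP position; "ee_rot": TCP orientation; "force": force on the tool from outside, world axes, zero at the start; "torque": the same for the moment, N m; "gripper_width": finger opening in mm.
Only numpy, scipy, OpenCV 4.12 (cv2) and the standard library are available. Lean on these libraries where they do the work, as an engineer would, in place of code of your own. Each camera call takes 0.05 s, during which the arm holds its last target.

TASK

The little wooden drawer on the glue-up board has lost its front: pick up the loose wooden front, stand it upright on the board against the drawer's open end with its sides in line, and let go of it. Then pump the bar clamp's trigger towards its handle, not pushing the jaw by hand, until the far jaw's soft pad meets the front and closes the joint with a gentle pressure: the pad clearly squashed, by about 4 mm, and at no time nearly flat. Finish still holding the trigger squeezed with that pressure on; leave the glue bottle, the screwdriver and the loose knob around the board where they lie.

Things in the scene. Friction and masses are not known exactly. Their poses are not given: they have to be found in the camera images.
- glue_board: Plywood glue-up board fixed on the desk, 185 x 390 mm, 12 mm thick (top at z = 0.012). Its frame: z up, y along the clamp's bar from the clamp's head (-y) to the far jaw (+y), x from the pistol handle (-x) to the drawer (+x); origin on the desk, near the bar. A one-hand bar clamp lies on its side on it. 'Board x, y' below means this frame.
- clamp_head: The clamp's head, screwed to the board: black housing at board x -40..20, y -146..-76 mm, 57 mm high; its jaw ends in a grey rubber face at board y = -70 mm, which the back of the drawer meets. Origin: that of the board.
- handle: The clamp's fixed pistol handle, black plastic, lying level, 14 mm thick (y), 28 mm high (z 28..56 mm), reaching from the housing to board x = -143 mm; centre line at board y = -129.5 mm, so its outer side is at y = -136.5 mm. Origin: that of the board.
- trigger_lever: The black trigger in front of the handle (+y side), 10 mm thick, 22 mm high (z 31..53 mm), turning level about an upright pin at board x = 12, y = -103.9 mm. Its origin is on that pin at z = 42 mm and it reaches along its own -x to 141 mm from the pin.
- trigger (a joint): Trigger angle: 0 released, 0.28 rad squeezed to its stop. A spring returns it (at the squeeze point about 5 N released, 9 N squeezed). At board x = -64 mm its outer (+y) side is at board y = -88 mm released, -109.5 mm squeezed; handle and trigger together measure 48 mm over their outer sides released, 27 mm squeezed, with 3 mm left between them.
- squeeze_point (a point): Place for the gripper's middle, from above: board x = -64, y = -124.5, z = 42 mm, fingers closing along board y. Only the trigger gives, the handle is fixed: centred here one finger clears the handle's outer side by 3 mm when the other has drawn the trigger fully in (30 mm between the fingers); 73 mm between them lets it out. Free for 40 mm on either outer side. Axes: the board's.
- bar (a joint): Travel of the toothed bar and far jaw towards the head (board -y), m; starts between 0 (widest) and 0.018. A full squeeze draws it 9 mm (at times 4 to 12), a ratchet keeps it in 4.5 mm steps when the trigger is let go. In a part squeeze it follows the trigger at about 0.049 m per rad after free play (up to 8 mm of travel); let go under load it slips back up to 4.5 mm. It cannot be opened again.
- far_jaw: The black jaw on the +y end of the bar that carries the soft grey pad, top at z = 59 mm, reaching from the bar to board x = 74 mm, 24 mm thick behind the pad. Its origin is the bar's, at board x = -15.5 mm, z = 42 mm, moving with the bar. It slides over the board.
- pad (a joint): How far the soft grey rubber pad of the far jaw is squashed, m: 0 free, 0.011 flat. It gives 1 mm for each 2 N.
- pad_face (a point): Centre of the face of the far jaw's soft grey pad, 36 wide x 28 mm high, that looks along board -y; at board x = 53 mm, z = 31 mm and y = 139 mm minus the bar's travel while the pad is free. With drawer and front closed up against the head's jaw the pad meets the front at a bar travel of 0.063 m.
- drawer: Small open wooden drawer without front, loose on the board between the jaws, 0.35 kg: 100 wide (x) x 130 long (y) x 58 mm high, walls 9 mm, floor 6 mm, open upward and at its +y end. Origin: centre of its underside, axes nearly the board's. Its open end is at its y = +65 mm; its back (y = -65 mm) stands 1 to 4 mm off the head's rubber face.
- front: The loose drawer front, a dark wooden panel standing on the desk: 100 wide (x), 16 thick (y) and 64 mm high, about 0.09 kg. Origin: centre of its underside. The same both ways round. Closed on the drawer its origin is at y = +73 mm, x = 0, z = 0 in the drawer's frame; the pad then starts 41 to 62 mm from it.
- glue_bottle: Bystander: white glue bottle, 42 mm across, 130 mm high, beyond the board (+x). Origin: centre of its foot.
- screwdriver: Bystander: screwdriver, 170 mm, lying beyond the board (+x). Origin: on the desk below its middle.
- drawer_knob: Bystander: small dark wooden drawer knob, 26 mm across, 22 mm high, near the bar on the robot's side. Origin: its foot.
There are look-alikes about, which are no part of the job. There is more than one size of the front; the one meant has the size given above. What is shaped like the drawer but orange is not meant.

How it is judged (in metres and radians):
On the way, in this order (a step that is already met when the one before it is completed fails the run):
1. the front stands upright on the board at the drawer's open end (within 12 mm of it, sides in line within 6 mm), let go (y of front in the frame of drawer between 0.07 and 0.085 m and x of front in the frame of drawer between -0.006 and 0.006 m and z of front in the frame of drawer between -0.004 and 0.004 m and angle between the y axis of front and the y axis of drawer, either way round below 0.12 rad and angle between front's own z axis and vertical below 0.06 rad and contact force between the fingers and front below 0.1 N), for 0.3 s.
2. the pad presses on the front by the squeezed trigger (contact force between far_jaw and front above 2 N and contact force between the fingers and trigger_lever above 2 N), for 0.3 s.
At the end, for the whole second after the job is handed in: The front is closed on the drawer (gap under 2.5 mm, sides in line within 6 mm, foot on the board, square within 0.04 rad), the far jaw's pad presses on it squashed by 1.5 to 7.5 mm, and the fingers still hold the trigger squeezed (over 3 N on it), not touching the front (y of front in the frame of drawer between 0.07 and 0.0755 m and x of front in the frame of drawer between -0.006 and 0.006 m and z of front in the frame of drawer between -0.004 and 0.004 m and angle between the y axis of front and the y axis of drawer, either way round below 0.04 rad and angle between front's own z axis and vertical below 0.04 rad and contact force between far_jaw and front above 2 N and value of joint pad between 0.0015 and 0.0075 m and value of joint trigger above 0.02 rad and contact force between the fingers and trigger_lever above 3 N and contact force between each of the arm, the fingers and front below 0.1 N); the arm keeps its last pose, push and grip.
It fails at once if the soft pad is squashed nearly flat (over 9 mm): too much pressure (value of joint pad above 0.009 m).
It fails at once if the robot pushes the far jaw by hand (over 4 N) (contact force between any of the fingers, the arm and far_jaw above 4 N).
It fails at once if the glue bottle, the screwdriver or the knob is shifted by more than 25 mm (distance of any of glue_bottle, screwdriver, drawer_knob from where it was at the start of the episode above 0.025 m).
It also fails if it takes over 72 s, if anything falls off the work surface, if the arm or the gripper's body presses on something with over 40 N, if the wrist force passes 120 N, or if a joint passes its speed limit or range.

## Working session

There is one attempt and no reset: what is moved stays moved. The work goes in short steps, Python scripts to look and compute and a shell command to move; the robot and the scene stay as the last step left them, time stands still between calls to the robot, and variables do not carry over. Pictures are saved under pics/ and viewed, and the job is handed in when it is done.

```bash
mkdir -p pics; cat > h.py <<'E'
import numpy as np, cv2
from workcell import state, grab_frame, job_done, hold_point_z
E
python3 - <<'E'
from h import *
import pickle
for n in("scene","top"):
    f=grab_frame(n); pickle.dump(f,open(f"pics/{n}0.pkl","wb"))
    cv2.imwrite(f"pics/{n}0.png",cv2.resize(f["frame"][:,:,::-1],(800,600),interpolation=cv2.INTER_CUBIC))
    print(n,f["fx"],f["fy"],f["cx"],f["cy"],f["k1"]);print(np.round(f["view"],3))
print(state()); print(hold_point_z)
E
```

```text
scene 410.2173120499543 410.2173120499543 251.88618409876696 199.83156561147143 0.03989021795652009
[[ 8.400000e-01  5.420000e-01  2.000000e-03 -4.425640e+02]
 [ 3.240000e-01 -5.000000e-01 -8.030000e-01 -1.670800e+02]
 [-4.340000e-01  6.750000e-01 -5.960000e-01  1.595553e+03]
 [ 0.000000e+00  0.000000e+00  0.000000e+00  1.000000e+00]]
top 381.7802591477949 381.7802591477949 255.9151901613549 187.9626399340539 -0.07334257918704587
[[-4.00000e-03 -9.99000e-01  3.50000e-02 -9.19250e+01]
 [-9.85000e-01 -2.00000e-03 -1.74000e-01  5.80036e+02]
 [ 1.74000e-01 -3.50000e-02 -9.84000e-01  8.64281e+02]
 [ 0.00000e+00  0.00000e+00  0.00000e+00  1.00000e+00]]
{'time_s': 0.1, 'qpos': array([ 7.44844677e+01,  1.83479001e+01,  8.96989827e+01, -3.60904016e-04,
        7.20443000e+01, -1.14600561e+00]), 'qvel': array([-0.01750543, -0.21273006, -0.32715296, -0.05439691,  0.10267283,
        0.09062812]), 'effort': array([ 2.82935534e-04, -4.13330841e+01, -2.32509220e+01,  7.28898821e-02,
        4.22043179e-02, -2.91177139e-05]), 'ee_pos': array([142.58198434, 556.57652717, 213.2080755 ]), 'ee_rot': array([-1.79908829e+02, -1.48059758e-03,  1.65630584e+02]), 'force': array([0.02702936, 0.35380888, 0.46110372]), 'torque': array([0.0051732 , 0.03931148, 0.01391036]), 'gripper_width': 91.0594317212704}
-18.8
```

View pics/scene0.png

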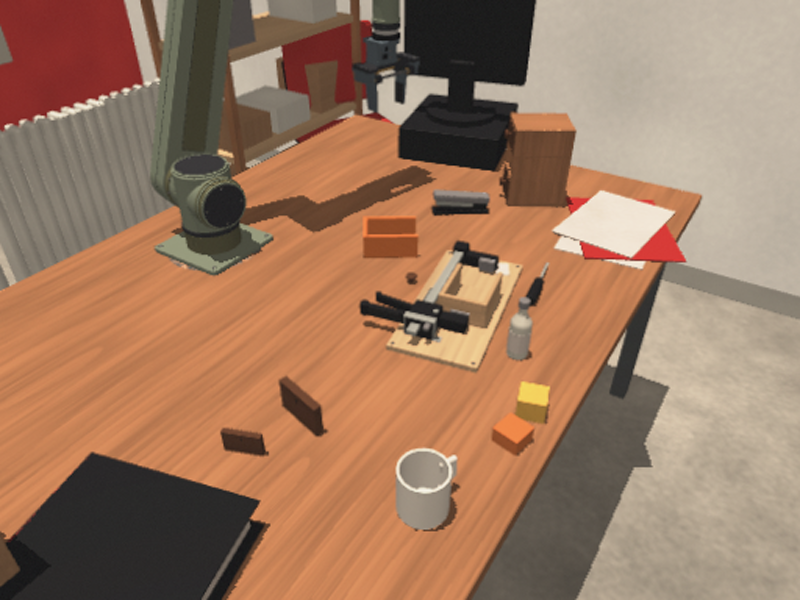

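View pics/top0.png

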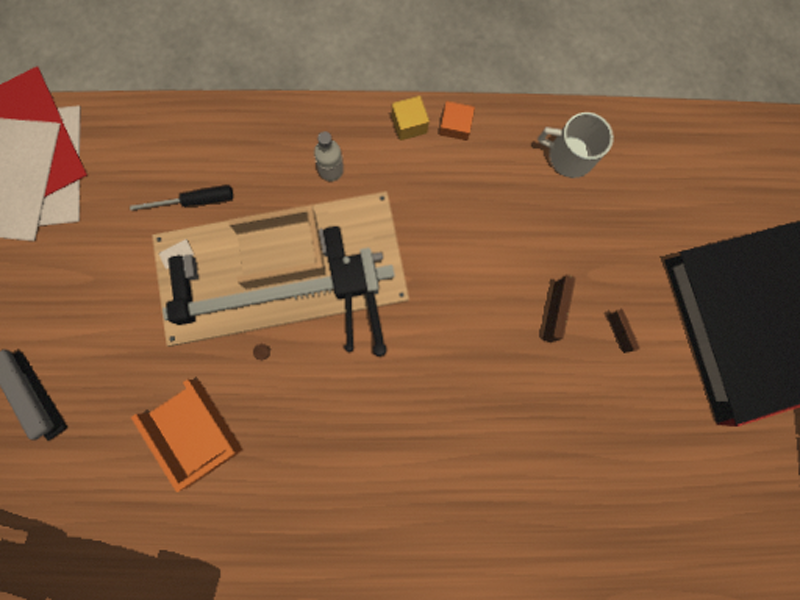

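```bash
cat >> h.py <<'E'
import pickle
def unproj(f,u,v,z):
    K=np.array([[f["fx"],0,f["cx"]],[0,f["fy"],f["cy"]],[0,0,1]],float)
    # u = cx+fx*x(1+k1 r2)
    p=cv2.undistortPoints(np.array([[[u,v]]],float),K,np.array([f["k1"],0,0,0],float)).ravel()
    V=np.array(f["view"],float);R=V[:3,:3];t=V[:3,3]
    d=R.T@np.array([p[0],p[1],1]);o=-R.T@t
    return o+d*(z-o[2])/d[2]
def proj(f,P):
    V=np.array(f["view"],float);K=np.array([[f["fx"],0,f["cx"]],[0,f["fy"],f["cy"]],[0,0,1]],float)
    r,_=cv2.projectPoints(np.array(P,float).reshape(-1,1,3),cv2.Rodrigues(V[:3,:3])[0],V[:3,3],K,np.array([f["k1"],0,0,0],float))
    return r.reshape(-1,2)
def crop(f,u0,v0,w,h,s,name):
    im=f["frame"][v0:v0+h,u0:u0+w,::-1]
    im=cv2.resize(im,None,fx=s,fy=s,interpolation=cv2.INTER_CUBIC)
    im=np.clip(im.astype(float)*1.4,0,255).astype(np.uint8)
    for u in range((u0+9)//10*10,u0+w,10):
        cv2.line(im,(int((u-u0+.5)*s),0),(int((u-u0+.5)*s),4 if u%50 else 12),(0,255,255),1)
        if u%20==0: cv2.putText(im,str(u),(int((u-u0+.5)*s)-10,24),0,.4,(0,255,255),1)
    for v in range((v0+9)//10*10,v0+h,10):
        cv2.line(im,(0,int((v-v0+.5)*s)),(6,int((v-v0+.5)*s)),(0,255,255),1)
        if v%20==0: cv2.putText(im,str(v),(8,int((v-v0+.5)*s)+4),0,.4,(0,255,255),1)
    cv2.imwrite(name,im)
E
python3 - <<'E'
from h import *
f=pickle.load(open("pics/top0.pkl","rb"))
crop(f,90,112,180,120,4.4,"pics/c_board.png")
crop(f,335,165,80,65,9,"pics/c_front.png")
g=pickle.load(open("pics/scene0.pkl","rb"))
crop(g,130,230,90,70,8.5,"pics/c_front_s.png")
E
```

```text
(no output)
```

View pics/c_board.png

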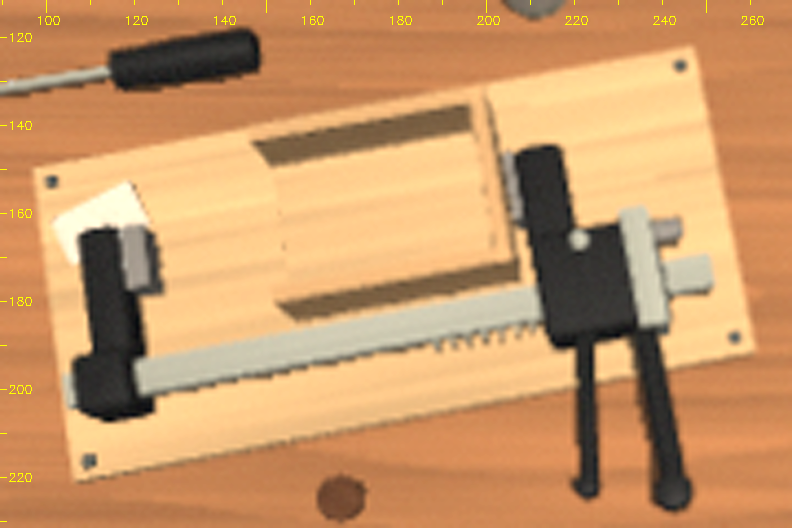

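View pics/c_front.png

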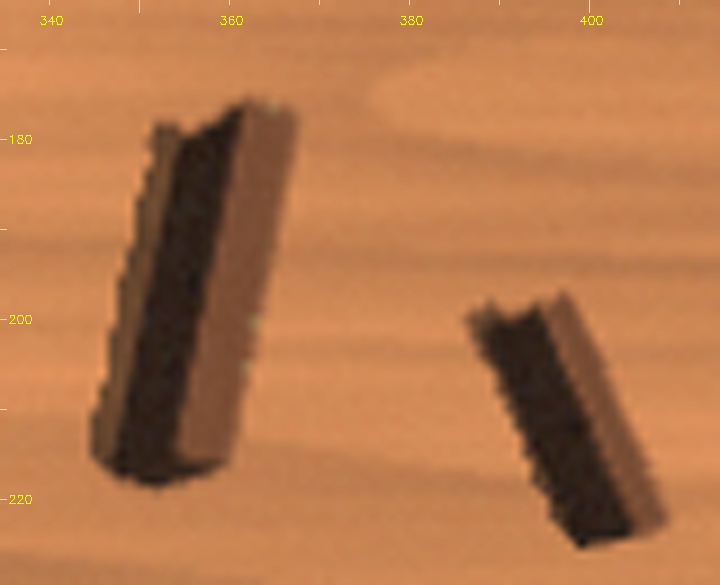

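View pics/c_front_s.png

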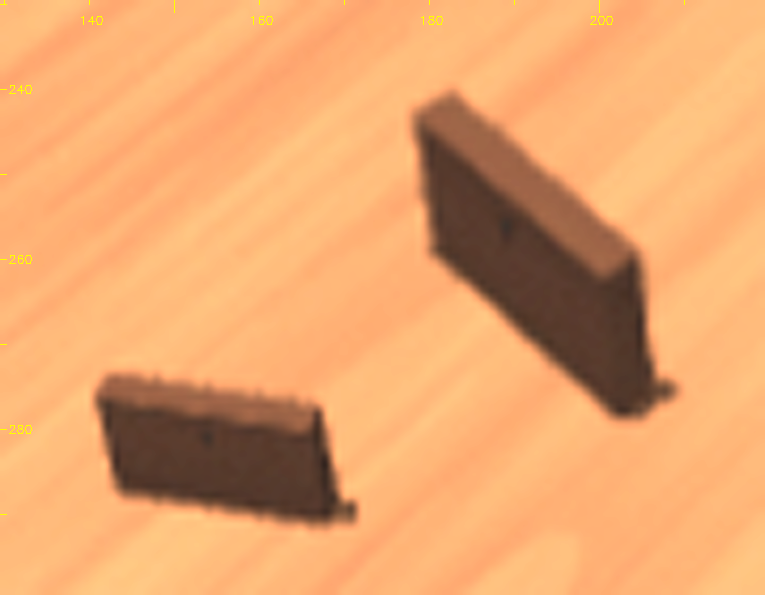

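```bash
cat > b.py <<'E'
from h import *
f=pickle.load(open("pics/top0.pkl","rb"));g=pickle.load(open("pics/scene0.pkl","rb"))
def c(x,y): return (90+x/4.4-.5,112+y/4.4-.5)
C=np.array([unproj(f,*c(*p),12)[:2] for p in[(35,170),(693,47),(755,352),(75,481)]])
TL,TR,BR,BL=C
print(C.round(1)); print([np.linalg.norm(a-b).round(1) for a,b in[(TL,TR),(BL,BR),(TL,BL),(TR,BR)]])
ydir=(TL-TR)/np.linalg.norm(TL-TR)+(BL-BR)/np.linalg.norm(BL-BR); xdir=(TL-BL)/np.linalg.norm(TL-BL)+(TR-BR)/np.linalg.norm(TR-BR)
ay=np.arctan2(-ydir[0],ydir[1]);ax=np.arctan2(xdir[1],xdir[0])
print(np.degrees([ax,ay])); yaw=(ax+2*ay)/3
R=np.array([[np.cos(yaw),-np.sin(yaw)],[np.sin(yaw),np.cos(yaw)]])
cen=C.mean(0)
def loc(P): return R.T@(np.array(P)[:2]-cen)
for n,p,z,e in [("pin",(580,240),58,(12,-103.9)),("htip",(672,492),42,(-143,-129.5)),("hous TL?",(518,150),57,None),("hous BL",(553,347),57,(-40,-76)),("plate BR",(668,326),55,(-40,-146)),("plate TR",(645,207),55,(20,-146)),("jaw TL",(517,150),59,None),("jawTR",(560,147),59,None),("farjaw TL",(80,230),59,(74,None)),("farjawTR",(115,228),59,(74,None)),("farjaw pad top",(148,226),45,(71,None)),("pad bot",(157,288),45,(35,None)),("bar top edge L",(140,360),50,None),("bar bot",(140,395),50,None),("bar top R",(535,288),50,None),("bar bot R",(535,322),50,None),
 ("dr backTR",(487,95),70,None),("dr backBR",(518,262),70,None),("dr back in T",(470,105),70,None),("dr open T out?",(252,142),70,None),("dr open B in",(275,302),70,None),("rub",(505,150),40,None)]:
    w=unproj(f,*c(*p),z); print(n,w.round(1),loc(w).round(1),e)
print(cen,np.degrees(yaw))
def c2(x,y): return (335+x/9-.5,165+y/9-.5)
print("front top")
F=[unproj(f,*c2(*p),64)[:2] for p in[(243,98),(298,108),(230,465),(175,458)]]
print(np.array(F).round(1),np.mean(F,0), [np.linalg.norm(F[i]-F[(i+1)%4]).round(1) for i in range(4)])
a=np.mean(F[:2],0)-np.mean(F[2:],0);print(np.degrees(np.arctan2(a[1],a[0])))
def c3(x,y): return (130+x/8.5-.5,230+y/8.5-.5)
F=[unproj(g,*c3(*p),64)[:2] for p in[(453,92),(638,250),(602,280),(415,112)]]
print(np.array(F).round(1),np.mean(F,0), [np.linalg.norm(F[i]-F[(i+1)%4]).round(1) for i in range(4)])
a=np.mean([F[1],F[2]],0)-np.mean([F[0],F[3]],0);print(np.degrees(np.arctan2(a[1],a[0])))
F=[unproj(g,*c3(*p),0)[:2] for p in[(432,252),(615,415)]];print("foot",np.array(F))
E
python3 b.py
python3 - <<'E'
from h import *
g=pickle.load(open("pics/scene0.pkl","rb"))
crop(g,225,145,115,95,6.9,"pics/c_board_s.png")
E
```

```text
[[ 684.2  309.9]
 [ 760.1  -71.6]
 [ 578.1 -106.9]
 [ 504.   274.9]]
[np.float64(389.0), np.float64(389.0), np.float64(183.5), np.float64(185.4)]
[10.98927975 11.11238319]
pin [632.3  -9.3  58. ] [ -20.6 -109. ] (12, -103.9)
htip [496.  -59.9  42. ] [-164.1 -132.4] (-143, -129.5)
hous TL? [683.4  25.6  57. ] [ 36.3 -84.5] None
hous BL [573.1   4.6  57. ] [-76.  -83.9] (-40, -76)
plate BR [585.2 -57.5  55. ] [ -76.1 -147.2] (-40, -146)
plate TR [651.8 -44.7  55. ] [  -8.3 -147.4] (20, -146)
jaw TL [682.9  25.9  59. ] [ 35.8 -84.1] None
jawTR [684.7   2.3  59. ] [  33.  -107.6] None
farjaw TL [637.1 264.1  59. ] [ 36.6 158.5] (74, None)
farjawTR [638.2 244.9  59. ] [ 34.1 139.4] (74, None)
farjaw pad top [642.8 231.3  45. ] [ 35.9 125.1] (71, None)
pad bot [607.7 224.2  45. ] [1.00e-01 1.25e+02] (35, None)
bar top edge L [566.7 229.8  50. ] [-39.1 138.3] None
bar bot [547.5 228.7  50. ] [-58.1 140.9] None
bar top R [607.1  15.4  50. ] [-40.6 -79.8] None
bar bot R [588.1  15.1  50. ] [-59.2 -76.5] None
dr backTR [710.8  41.9  70. ] [ 66.3 -73.8] None
dr backBR [617.2  23.1  70. ] [-29.2 -74.2] None
dr back in T [705.1  51.1  70. ] [ 62.4 -63.7] None
dr open T out? [683.8 169.2  70. ] [64.2 56.4] None
dr open B in [595.  152.6  70. ] [-26.1  57.1] None
rub [688.4  34.5  40. ] [ 42.9 -76.7] None
[631.58077706 101.58464903] 11.071348712373847
front top
[[ 609.3 -348.1]
 [ 606.7 -363.2]
 [ 510.3 -339.5]
 [ 512.2 -324.8]] [ 559.64422868 -343.88383749] [np.float64(15.2), np.float64(99.2), np.float64(14.8), np.float64(99.9)]
-13.677601140545036
[[ 512.5 -324.5]
 [ 606.  -348.4]
 [ 604.8 -364.3]
 [ 508.5 -338.2]] [ 557.97037287 -343.83448091] [np.float64(96.6), np.float64(15.9), np.float64(99.7), np.float64(14.3)]
-14.7732544433805
foot [[ 506.24067146 -337.11355843]
 [ 601.29815219 -360.70985447]]
```

View pics/c_board_s.png

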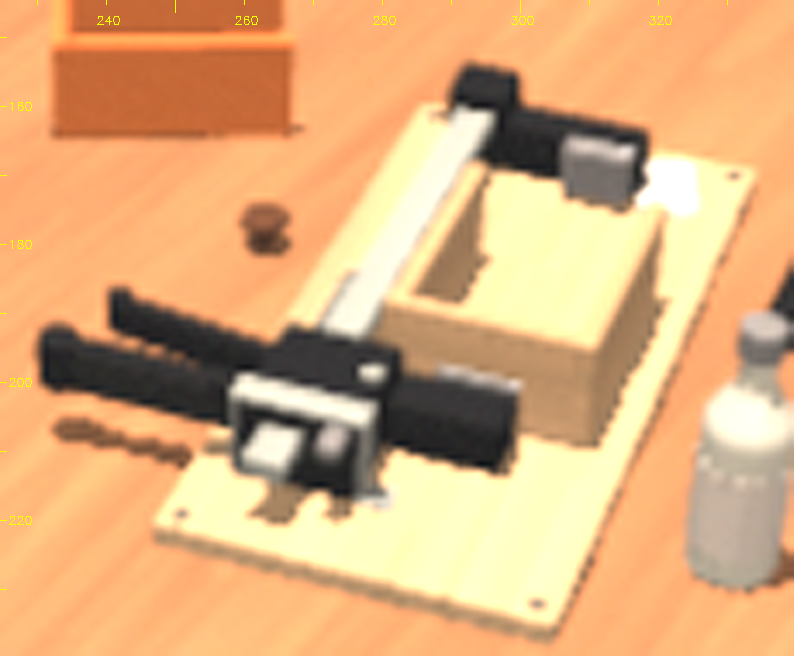

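```bash
cat > ov.py <<'E'
from h import *
def box(x0,x1,y0,y1,z0,z1):
    P=np.array([[x,y,z] for x in(x0,x1) for y in(y0,y1) for z in(z0,z1)],float)
    return P,[(i,j) for i in range(8) for j in range(i) if bin(i^j).count("1")==1]
def T(o,yaw,P):
    a=np.radians(yaw);P=np.array(P,float).copy();R=np.array([[np.cos(a),-np.sin(a)],[np.sin(a),np.cos(a)]])
    P[:,:2]=P[:,:2]@R.T+np.array(o)[:2];
    if len(o)>2:P[:,2]+=o[2]
    return P
def draw(f,items,u0,v0,w,h,s,name):
    im=f["frame"][v0:v0+h,u0:u0+w,::-1]
    im=cv2.resize(im,None,fx=s,fy=s,interpolation=cv2.INTER_CUBIC)
    im=np.clip(im.astype(float)*1.4,0,255).astype(np.uint8)
    for o,yaw,B,col in items:
        P=proj(f,T(o,yaw,B[0]));q=np.round((P-[u0,v0]+.5)*s).astype(int)
        for i,j in B[1]: cv2.line(im,tuple(map(int,q[i])),tuple(map(int,q[j])),col,1,cv2.LINE_AA)
    cv2.imwrite(name,im)
def items(o,yaw,d,dyaw,fr,fyaw,tr=0.0,trig=0.0,s=None):
    # o board origin world, d drawer origin world
    L=[]
    L.append((o,yaw,box(-40,20,-146,-76,12,57),(255,0,0)))
    L.append((o,yaw,box(-143,-40,-136.5,-122.5,28,56),(0,0,255)))
    L.append((o,yaw,box(35,71,139-tr,149-tr,17,45),(0,200,0)))
    L.append((o,yaw,box(35,74,149-tr,173-tr,12,59),(255,0,255)))
    L.append((d,dyaw,box(-50,50,-65,65,12,70),(255,255,0)))
    L.append((fr,fyaw,box(-50,50,-8,8,0,64),(0,255,255)))
    return L
E
cat > o1.py <<'E'
from ov import *
f=pickle.load(open("pics/top0.pkl","rb"));g=pickle.load(open("pics/scene0.pkl","rb"))
cen=np.array([631.58,101.58]);yaw=11.07;a=np.radians(yaw);R=np.array([[np.cos(a),-np.sin(a)],[np.sin(a),np.cos(a)]])
off=np.array([34.5,4.5]);o=cen-R@off
d=o+R@np.array([53.5,-2.5])
print(o,d)
it=items(o,yaw,d,yaw,[559,-343.8],-14.2,9)
it.append((o,yaw,box(-92.5+off[0],92.5+off[0],-195+off[1],195+off[1],0,12),(128,128,128)))
draw(f,it,90,112,180,120,4.4,"pics/o_b.png")
draw(g,it,225,145,115,95,6.9,"pics/o_bs.png")
draw(f,it,335,165,80,65,9,"pics/o_f.png")
E
python3 o1.py
```

```text
[598.5859666   90.53944929] [651.5705303   98.35840126]
```

View pics/o_b.png

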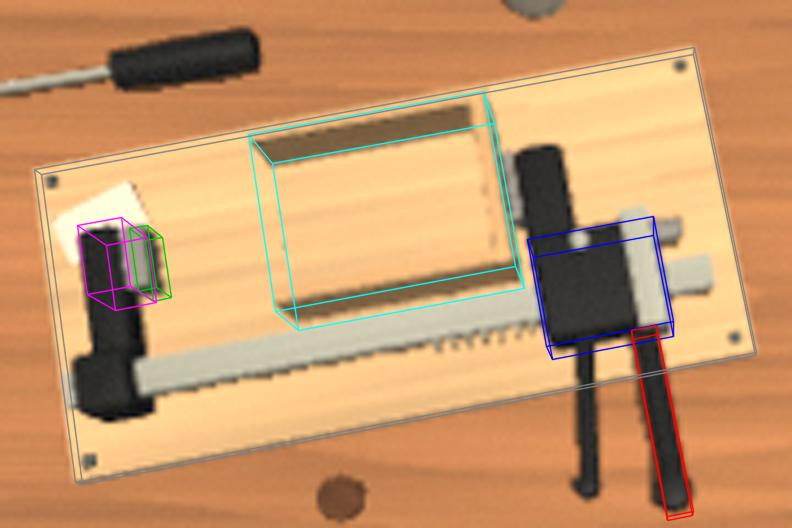

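View pics/o_bs.png

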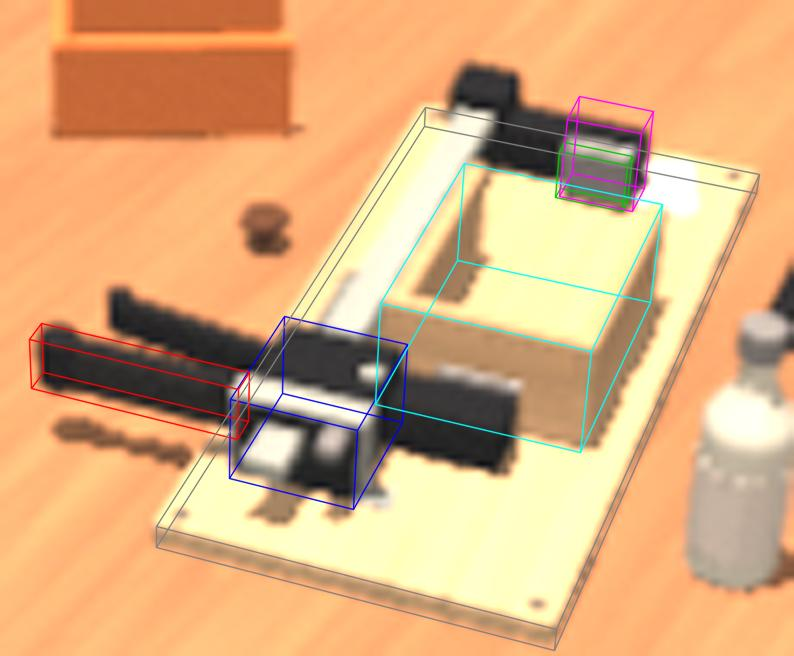

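View pics/o_f.png

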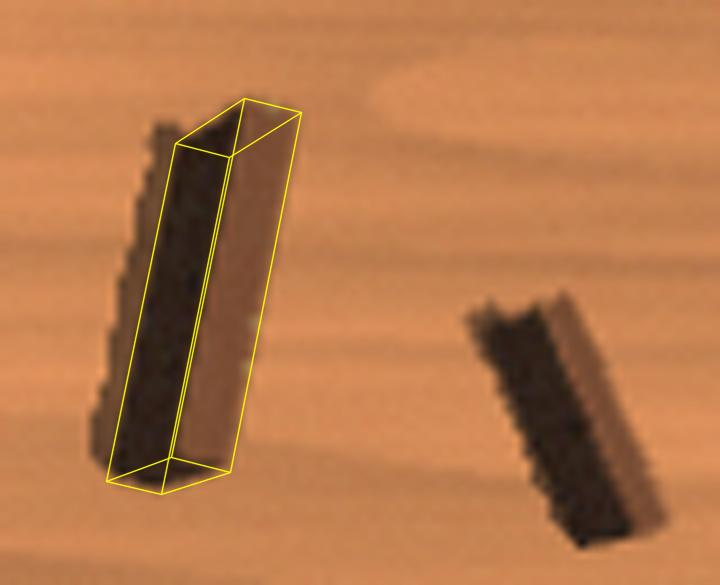

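```bash
sed -i 's/off=np.array(\[34.5,4.5\])/off=np.array([31.8,4.5])/; s/\[53.5,-2.5\]/[53,-2.5]/; s/-14.2,9)/-14.2,12)/; s/\[559,-343.8\]/[560,-343.8]/; s/-92.5+off\[0\],92.5+off\[0\]/-92.5+off[0],92.5+off[0]/' o1.py; python3 o1.py
```

```text
[601.2357286   91.05787126] [653.72959563  98.78081916]
```

View pics/o_b.png

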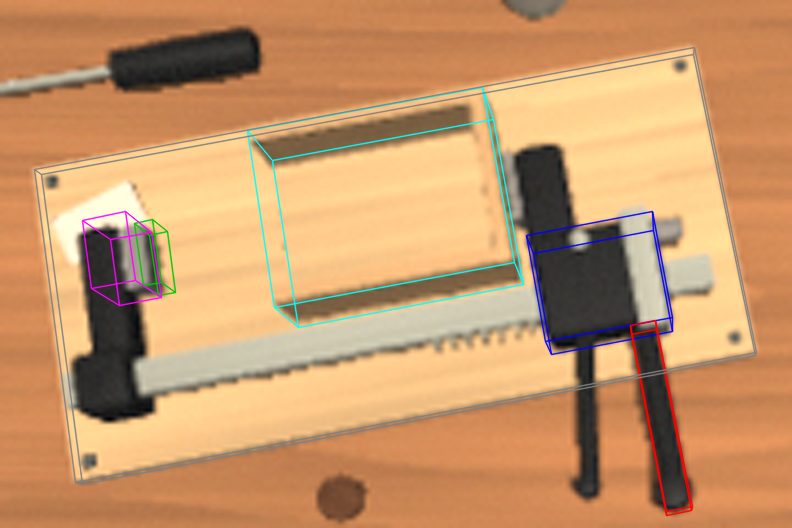

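View pics/o_bs.png

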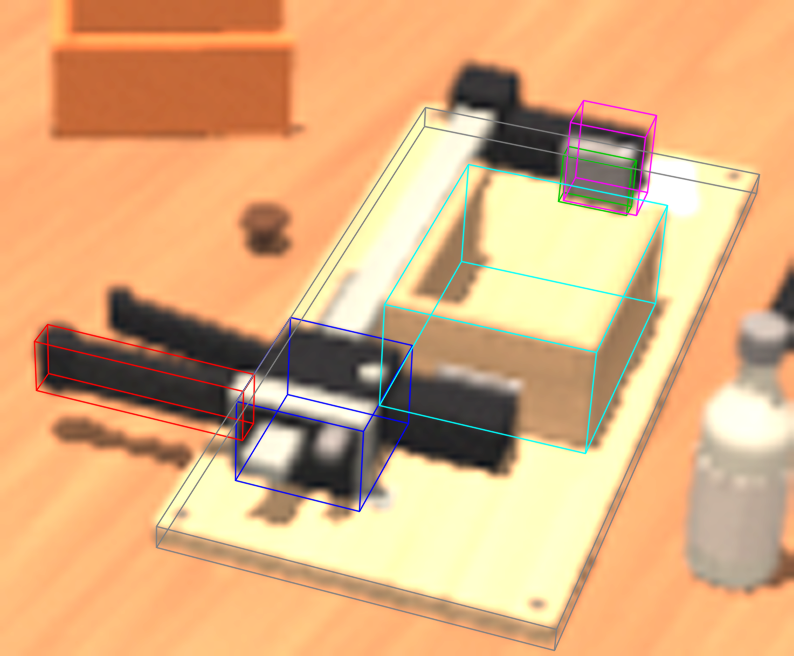

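```bash
cat >> h.py <<'E'
from scipy.spatial.transform import Rotation as Ro
def to(p,yaw):
    s=state();R=Ro.from_euler("xyz",s["ee_rot"],degrees=True)
    d=R.inv().apply(np.array(p)-s["ee_pos"])
    t=(R.inv()*Ro.from_euler("xyz",[180,0,yaw],degrees=True)).as_rotvec(degrees=True)
    print("t",round(s["time_s"],2),"pos",s["ee_pos"].round(1),"rot",s["ee_rot"].round(2),"w",round(s["gripper_width"],1),"F",s["force"].round(1),"q",s["qpos"].round(0))
    print("shift",d.round(1),"turn",t.round(2))
E
python3 -c "
from h import *
to([560,-343.8,150],165.8)"
```

```text
t 0.1 pos [142.6 556.6 213.2] rot [-179.91   -0.    165.63] w 91.1 F [0.  0.4 0.5] q [74. 18. 90. -0. 72. -1.]
shift [-627.8 -768.5   64.4] turn [-0.09 -0.   -0.17]
```

```bash
python3 -m creep '[[0.45,-39,-48,0,0,0,0],[0.45,-39,-48,0,0,0,0],[0.45,-39,-48,0,0,0,0],[0.45,-39,-48,0,0,0,0],[0.45,-39,-48,0,0,0,0]]' && python3 -m creep '[[0.45,-39,-48,0,0,0,0],[0.45,-39,-48,0,0,0,0],[0.45,-39,-48,0,0,0,0],[0.45,-39,-48,0,0,0,0],[0.45,-39,-48,0,0,0,0]]' && python3 -m creep '[[0.45,-39,-48,0,0,0,0],[0.45,-39,-48,0,0,0,0],[0.45,-39,-48,0,0,0,0],[0.45,-39,-48,0,0,0,0],[0.45,-39,-48,10,0,0,0]]' && python3 -m creep '[[0.45,-39,-48,30,0,0,0],[0.45,0,0,30,0,0,0],[0.45,0,0,0,0,0,0]]'; python3 -c "
from h import *
to([560,-343.8,120],165.8)"
```

```text
time_s: 0.72
ee_pos: [272.4, 274.2, 213.8]
ee_rot: [-180.0, 0.0, 165.7]
force: [0.9, -0.5, 0.1]
gripper_width: 50.3
time_s: 1.35
ee_pos: [401.7, -6.8, 213.9]
ee_rot: [180.0, 0.0, 165.6]
force: [1.7, 0.5, 0.7]
gripper_width: 50.5
time_s: 1.98
ee_pos: [531.5, -287.7, 204.1]
ee_rot: [180.0, 0.1, 165.6]
force: [1.6, 0.3, -0.1]
gripper_width: 49.9
time_s: 2.35
ee_pos: [552.3, -335.9, 143.2]
ee_rot: [179.9, -0.4, 165.6]
force: [-0.3, 0.2, 0.2]
gripper_width: 50.4
t 2.35 pos [ 552.3 -335.9  143.2] rot [179.85  -0.42 165.58] w 50.4 F [-0.3  0.2  0.2] q [ -32.   28.   85.    0.   68. -108.]
shift [-9.6 -5.8 23.1] turn [ 0.15 -0.42 -0.22]
```

```bash
python3 -m creep '[[0.45,-9.5,-6,23,0,0,0],[0.45,0,0,0,0,0,0],[0.45,0,0,0,0,0,0]]'; python3 - <<'E'
from ov import *
to([560,-343.8,45],165.8)
f=grab_frame("top");g=grab_frame("scene")
it=[([560,-343.8],-14.2,box(-50,50,-8,8,0,64),(0,255,255))]
draw(f,it,325,145,100,85,8,"pics/g1.png")
crop(g,110,170,120,110,6,"pics/g1s.png")
E
```

```text
time_s: 2.72
ee_pos: [562.3, -344.5, 124.3]
ee_rot: [-180.0, 0.1, 165.7]
force: [0.3, -0.4, 0.3]
gripper_width: 50.1
t 2.73 pos [ 562.3 -344.5  124.3] rot [-1.7999e+02  5.0000e-02  1.6566e+02] w 50.1 F [ 0.3 -0.4  0.3] q [ -33.   29.   85.    0.   65. -108.]
shift [ 2.4  0.2 79.3] turn [-0.01  0.05 -0.14]
```

View pics/g1.png

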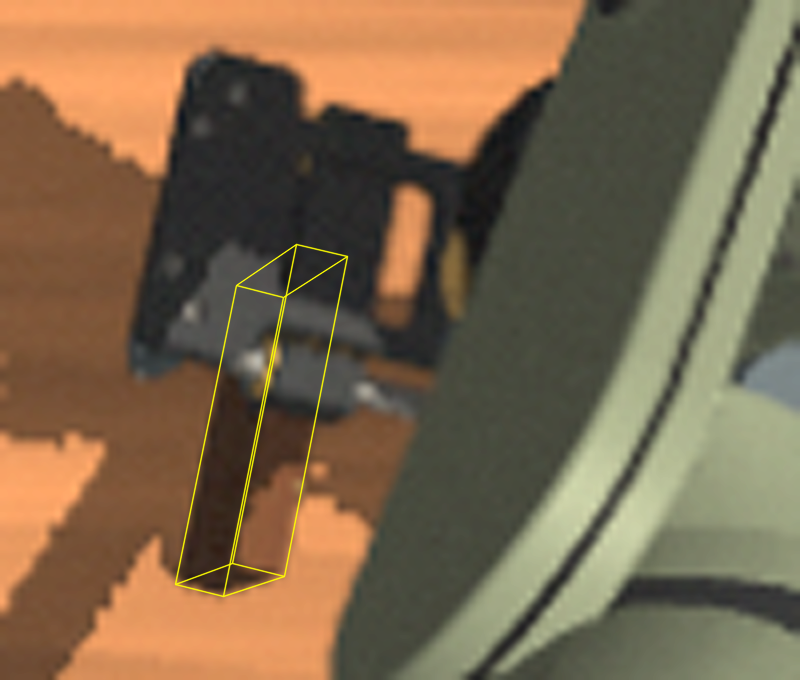

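View pics/g1s.png

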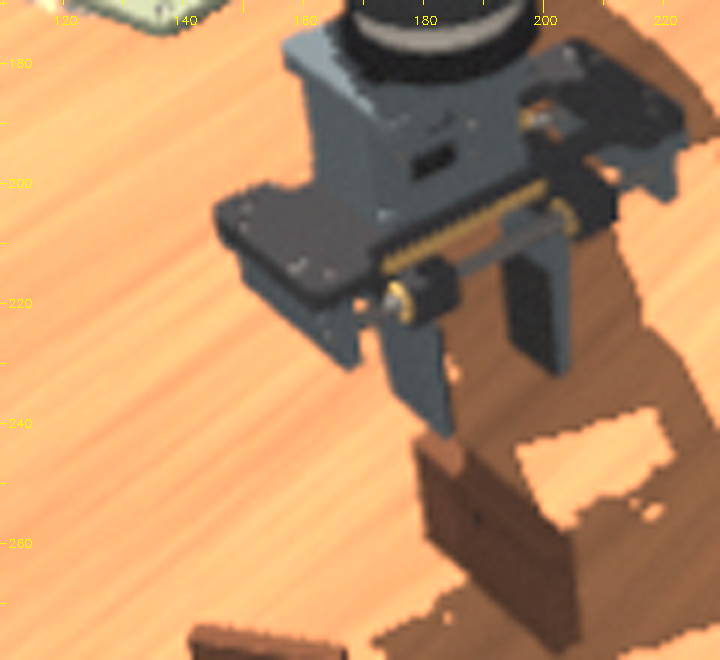

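```bash
python3 -m creep '[[0.45,2,0,40,0,0,0],[0.45,0,0,38,0,0,0],[0.45,0,0,0,0,0,0],[0.45,0,0,0,0,0,0]]' 15 && python3 -m creep '[[1,0,0,0,0,0,0],[1,0,0,0,0,0,0],[1,0,0,0,0,0,0],[1,0,0,0,0,0,0]]' 15; python3 - <<'E'
from ov import *
to([560,-343.8,45],165.8)
f=grab_frame("top");g=grab_frame("scene")
crop(f,325,145,100,85,8,"pics/g2.png")
crop(g,110,170,120,110,6,"pics/g2s.png")
E
```

```text
time_s: 3.32
ee_pos: [561.1, -344.8, 47.5]
ee_rot: [-180.0, 0.2, 165.6]
force: [-0.5, 0.0, 0.3]
gripper_width: 49.8
time_s: 3.82
ee_pos: [560.1, -344.3, 46.0]
ee_rot: [-180.0, 0.0, 165.6]
force: [0.7, 0.1, 1.6]
gripper_width: 15.8
t 3.83 pos [ 560.1 -344.3   46. ] rot [-1.8000e+02  3.0000e-02  1.6563e+02] w 15.8 F [0.7 0.1 1.6] q [ -33.   33.   91.    0.   56. -108.]
shift [0.2 0.5 1. ] turn [-0.    0.03 -0.17]
```

View pics/g2s.png

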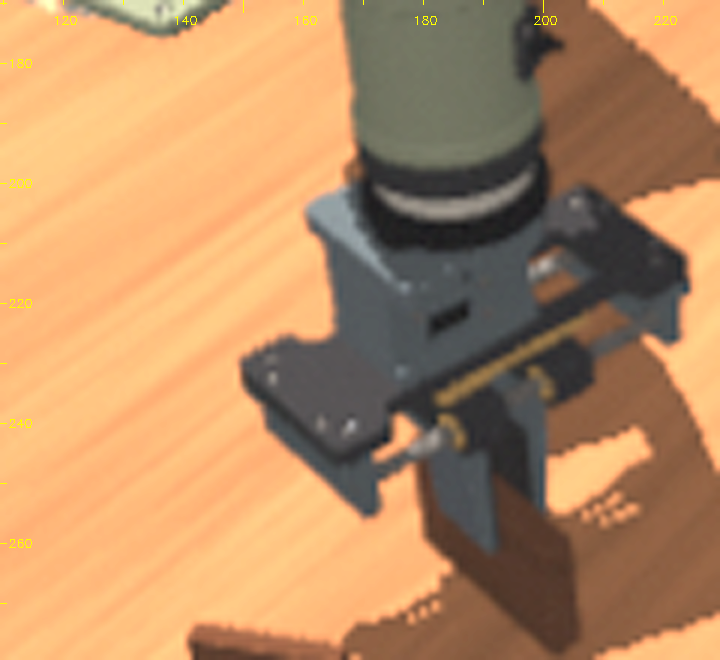

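```bash
python3 -m creep '[[1,0,0,-20,0,0,0],[1,0,0,-50,0,0,-8.4],[1,0,0,-50,0,0,-8.5],[1,0,0,-20,0,0,-8.5],[1,0,0,0,0,0,0]]'; python3 - <<'E'
from ov import *
to([638.8,174.8,186],191.07)
f=grab_frame("top");g=grab_frame("scene")
crop(f,325,125,100,85,8,"pics/g3.png")
crop(g,110,150,120,110,6,"pics/g3s.png")
E
```

```text
time_s: 4.55
ee_pos: [560.6, -344.7, 187.3]
ee_rot: [-179.9, 0.1, -169.1]
force: [0.3, 0.0, -1.2]
gripper_width: 16.0
t 4.55 pos [ 560.6 -344.7  187.3] rot [-1.7987e+02  1.5000e-01 -1.6907e+02] w 16.0 F [ 0.3  0.  -1.2] q [ -33.   27.   80.    0.   73. -134.]
shift [-175.3  495.2    0.5] turn [-0.13  0.15 -0.14]
```

View pics/g3s.png

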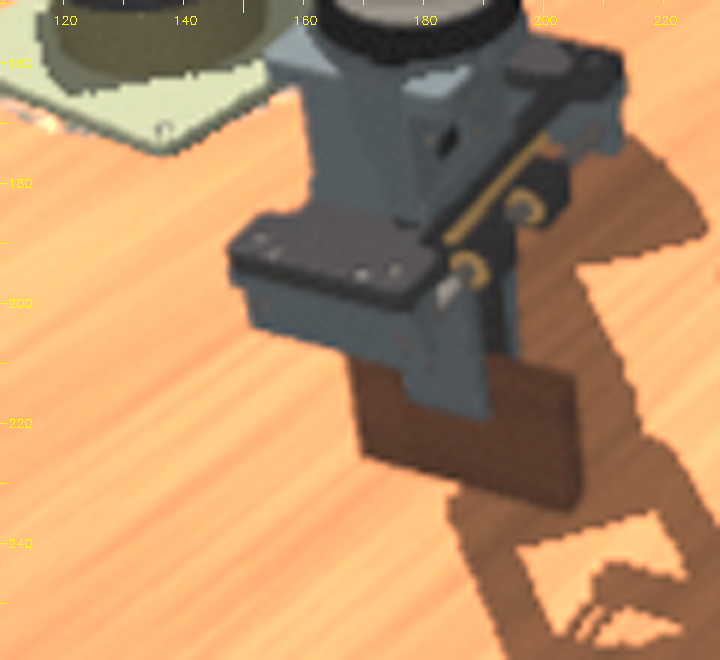

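```bash
python3 - <<'E'
from ov import *
f=grab_frame("top");g=grab_frame("scene")
s=state();p=s["ee_pos"]
it=[([p[0],p[1],p[2]-46],s["ee_rot"][2]+180,box(-50,50,-8,8,0,64),(0,255,255))]
draw(g,it,110,150,120,110,6,"pics/g4s.png")
draw(f,it,325,125,100,85,8,"pics/g4.png")
E
```

```text
(no output)
```

View pics/g4s.png

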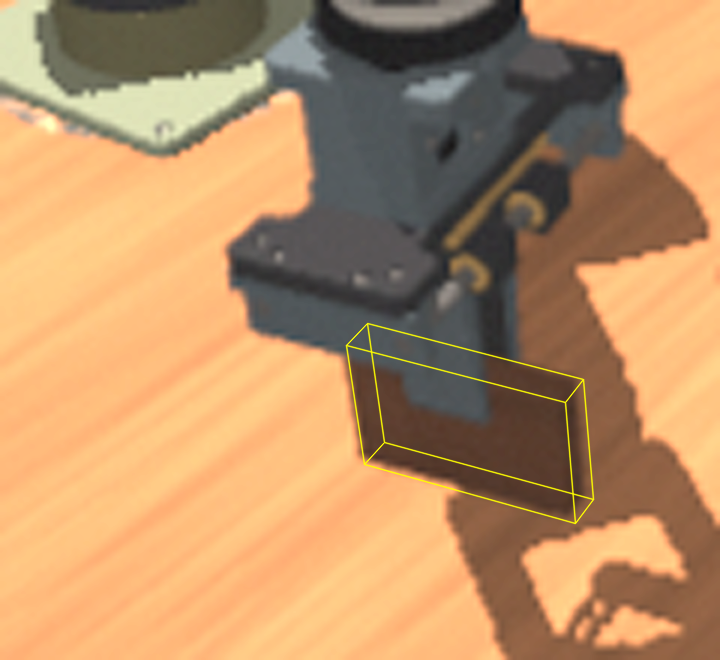

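View pics/g4.png

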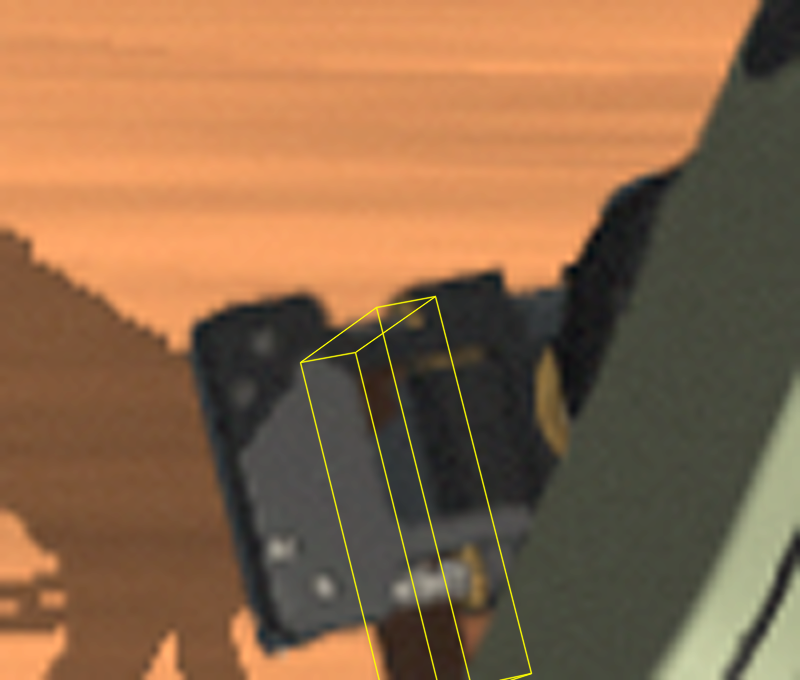

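```bash
python3 -m creep '[[1,-19.4,55,0,0,0,0],[1,-19.4,55,0,0,0,0],[1,-19.4,55,0,0,0,0],[1,-19.4,55,0,0,0,0],[1,-19.4,55,0,0,0,0]]' && python3 -m creep '[[1,-19.4,55,0,0,0,0],[1,-19.4,55,0,0,0,0],[1,-19.4,55,15,0,0,0],[1,-19.5,55,30,0,0,0],[1,0,0,0,0,0,0]]' && python3 -m creep '[[1,0,0,0,0,0,0],[1,0,0,0,0,0,0]]'; python3 - <<'E'
from ov import *
to([638.8,174.8,140],191.07)
f=grab_frame("top");g=grab_frame("scene")
pickle.dump((f,g),open("pics/p1.pkl","wb"))
crop(f,90,72,180,130,4.4,"pics/p1.png")
crop(g,245,105,105,100,6,"pics/p1s.png")
E
```

```text
time_s: 5.38
ee_pos: [602.0, -53.9, 184.2]
ee_rot: [180.0, -0.1, -169.0]
force: [0.4, 0.3, -2.1]
gripper_width: 15.9
time_s: 6.0
ee_pos: [634.0, 175.7, 137.4]
ee_rot: [180.0, -0.4, -168.7]
force: [-1.4, -0.4, -1.4]
gripper_width: 15.9
time_s: 6.25
ee_pos: [636.6, 170.9, 142.6]
ee_rot: [-180.0, 0.0, -169.1]
force: [0.2, -0.2, -0.5]
gripper_width: 15.6
t 6.25 pos [636.6 170.9 142.6] rot [-1.7999e+02  3.0000e-02 -1.6908e+02] w 15.6 F [ 0.2 -0.2 -0.5] q [ 14.  29.  84.  -0.  68. -87.]
shift [-2.9  3.4  2.6] turn [-0.01  0.03 -0.15]
```

View pics/p1.png

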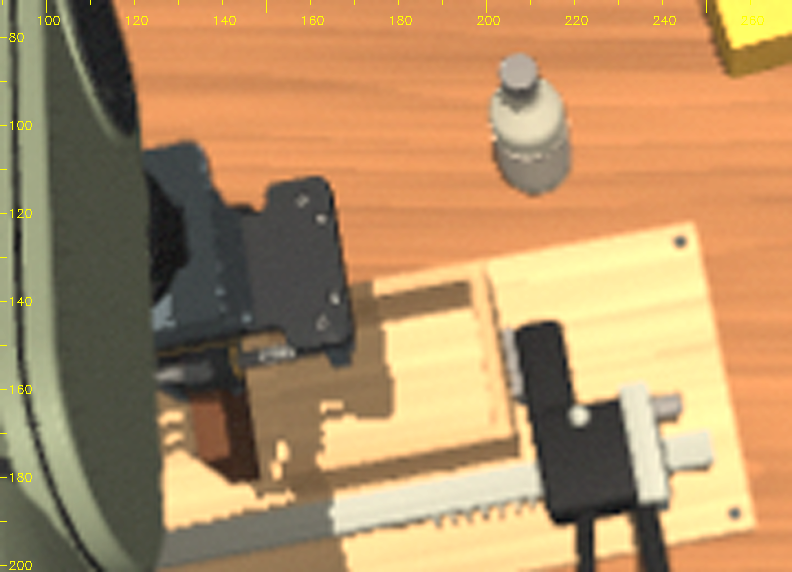

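View pics/p1s.png

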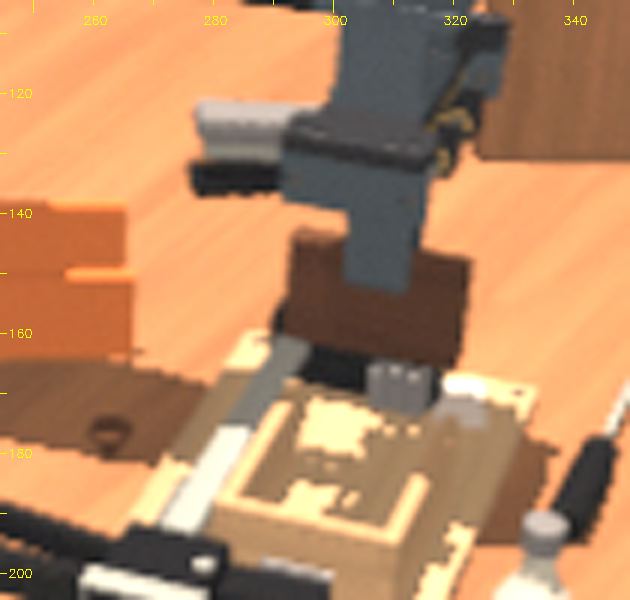

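```bash
python3 - <<'E'
from ov import *
f,g=pickle.load(open("pics/p1.pkl","rb"))
s=state();p=s["ee_pos"]
it=[([p[0],p[1],p[2]-46],s["ee_rot"][2]+180,box(-50,50,-8,8,0,64),(255,255,0)),([653.7,98.8],11.07,box(-50,50,-65,65,12,70),(0,255,0))]
draw(f,it,110,120,100,85,8,"pics/p2.png")
draw(g,it,255,125,100,100,7,"pics/p2s.png")
E
```

```text
(no output)
```

View pics/p2.png

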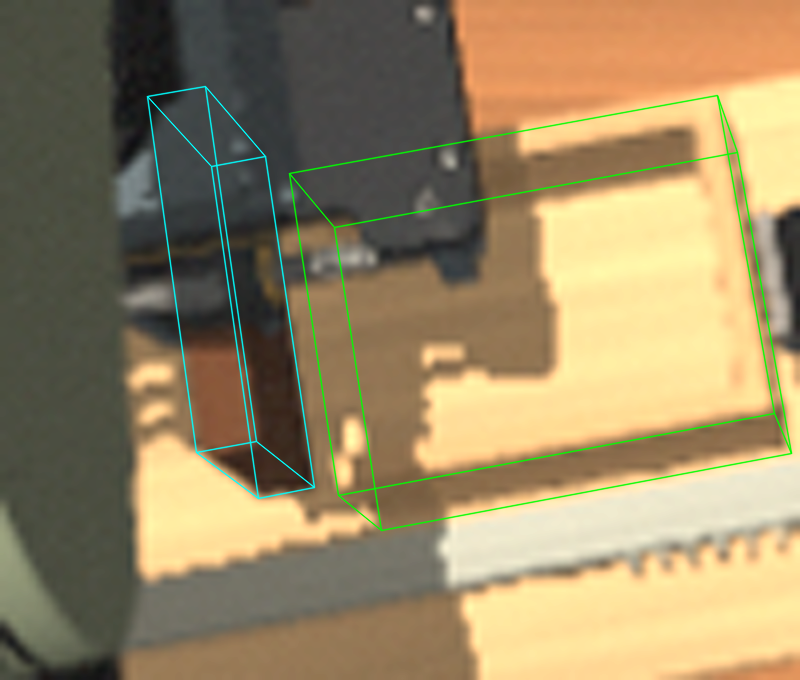

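View pics/p2s.png

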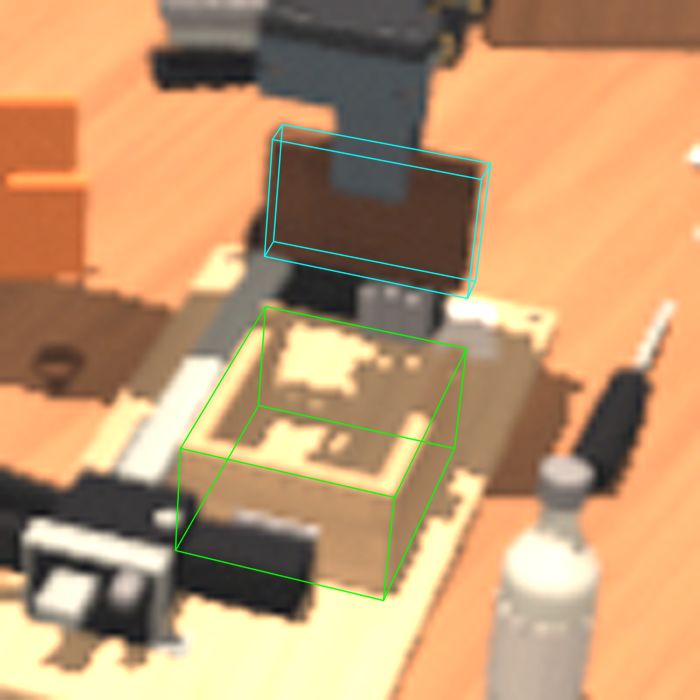

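```bash
python3 -m creep '[[1,-3.9,3.4,0,0,0,0],[1,0,0,30,0,0,0],[1,0,0,30,0,0,0],[1,0,0,15,0,0,0],[1,0,0,0,0,0,0]]' && python3 -m creep '[[1,0,0,0,0,0,0],[1,0,0,0,0,0,0]]'; python3 - <<'E'
from ov import *
to([639.8,175,58],191.07)
f=grab_frame("top");g=grab_frame("scene")
s=state();p=s["ee_pos"]
it=[([p[0],p[1],p[2]-46],s["ee_rot"][2]+180,box(-50,50,-8,8,0,64),(255,255,0)),([653.7,98.8],11.07,box(-50,50,-65,65,12,70),(0,255,0))]
draw(f,it,110,120,100,85,8,"pics/p3.png")
crop(g,255,125,100,100,7,"pics/p3s.png")
E
```

```text
time_s: 6.98
ee_pos: [639.1, 176.1, 66.3]
ee_rot: [-180.0, -0.1, -169.0]
force: [-0.3, -1.0, -1.1]
gripper_width: 16.5
time_s: 7.22
ee_pos: [640.3, 176.6, 68.5]
ee_rot: [180.0, 0.1, -169.0]
force: [0.4, -1.1, -1.8]
gripper_width: 16.0
t 7.22 pos [640.3 176.6  68.5] rot [ 1.7999e+02  1.5000e-01 -1.6897e+02] w 16.0 F [ 0.4 -1.1 -1.8] q [ 14.  33.  88.   0.  59. -87.]
shift [ 0.9 -1.5 10.5] turn [ 0.01  0.15 -0.04]
```

View pics/p3.png

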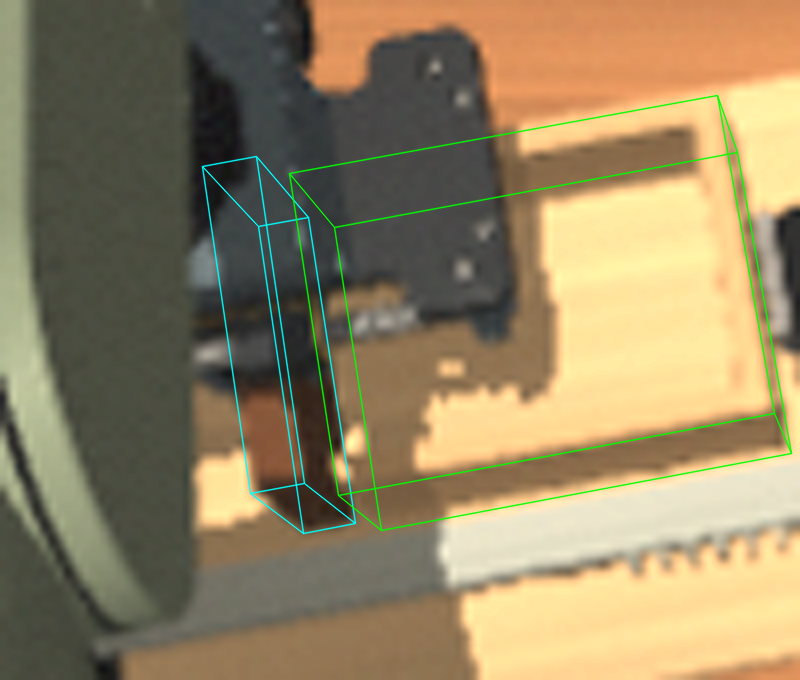

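View pics/p3s.png

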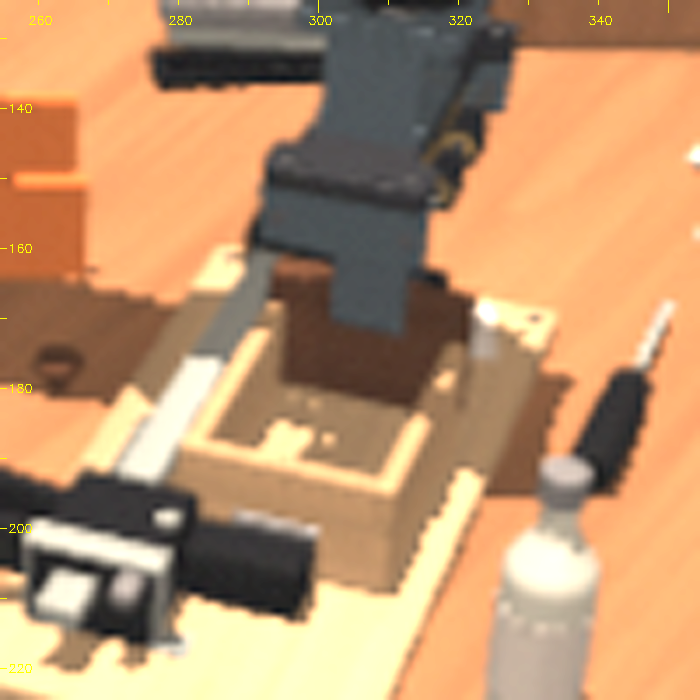

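```bash
python3 -m creep '[[1,0.9,-1.5,6,0,0,0],[1,0,0,2,0,0,0],[1,0,0,0,0,0,0],[1,0,0,0,0,0,0]]' && python3 -m creep '[[1,0,0,1,0,0,0],[1,0,0,0,0,0,0]]' && python3 -m creep '[[1,0,0,1,0,0,0],[1,0,0,0,0,0,0]]';  python3 -m creep '[[1,0,0,1,0,0,0],[1,0,0,0,0,0,0]]'
```

```text
time_s: 7.82
ee_pos: [639.0, 174.8, 59.1]
ee_rot: [180.0, 0.0, -169.0]
force: [0.1, 0.0, -0.7]
gripper_width: 15.7
time_s: 8.07
ee_pos: [638.9, 174.7, 58.1]
ee_rot: [180.0, -0.0, -169.0]
force: [0.1, 0.4, -1.6]
gripper_width: 16.2
time_s: 8.32
ee_pos: [638.9, 174.8, 58.0]
ee_rot: [180.0, 0.0, -169.0]
force: [-2.3, -1.0, 4.2]
gripper_width: 15.6
time_s: 8.57
ee_pos: [638.9, 174.8, 58.0]
ee_rot: [180.0, 0.1, -169.0]
force: [-3.5, -1.1, 10.7]
gripper_width: 15.7
```

```bash
python3 -m creep '[[1,0,0,-1.5,0,0,0],[1,0,0,0,0,0,0],[0.79,0,0,0,0,0,0],[0.72,0,0,0,0,0,0],[0.66,0,0,0,0,0,0]]' && python3 -m creep '[[0.66,0,0,0,0,0,0],[0.66,0,0,-20,0,0,0],[0.66,0,0,-60,0,0,0],[0.66,0,0,-60,0,0,0],[0.66,0,0,0,0,0,0]]'; python3 - <<'E'
from ov import *
o=np.array([601.2,91.06]);a=np.radians(11.07);R=np.array([[np.cos(a),-np.sin(a)],[np.sin(a),np.cos(a)]])
q=o+R@[-64,-124.5];print(q)
to([*q,190],191.07)
f=grab_frame("top");g=grab_frame("scene")
it=[([639.2,174.8,12],11.07,box(-50,50,-8,8,0,64),(255,255,0)),([653.7,98.8],11.07,box(-50,50,-65,65,12,70),(0,255,0))]
draw(f,it,110,120,100,85,8,"pics/p4.png")
crop(g,255,125,100,100,7,"pics/p4s.png")
E
```

```text
time_s: 9.2
ee_pos: [638.9, 174.7, 57.2]
ee_rot: [180.0, -0.0, -169.0]
force: [0.5, 0.7, 0.0]
gripper_width: 30.3
time_s: 9.82
ee_pos: [641.9, 175.5, 204.1]
ee_rot: [180.0, 0.7, -169.0]
force: [0.4, 0.9, -0.4]
gripper_width: 31.0
[562.29583964 -43.41199079]
t 9.82 pos [641.9 175.5 204.1] rot [ 179.96    0.71 -168.97] w 31.0 F [ 0.4  0.9 -0.4] q [ 14.  27.  78.   0.  75. -87.]
shift [ 120.2 -199.6   12.4] turn [ 0.04  0.71 -0.04]
```

View pics/p4s.png

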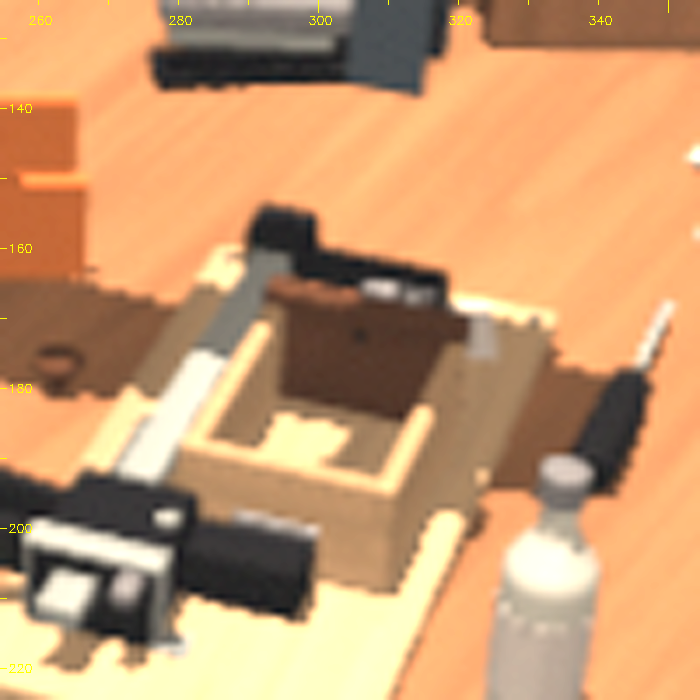

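```bash
python3 -m creep '[[0.1,30,-50,0,0,0,0],[0.1,30,-50,0,0,0,0],[0.1,30,-50,0,0,0,0],[0.1,30,-49,20,0,0,0],[0.1,0,0,20,0,0,0]]' && python3 -m creep '[[0.1,0,0,0,0,0,0],[0.1,0,0,0,0,0,0]]'; python3 - <<'E'
from ov import *
to([562.3,-43.4,23],191.07)
f=grab_frame("top");g=grab_frame("scene")
pickle.dump((f,g),open("pics/p5.pkl","wb"))
it=[([639.2,174.8,12],11.07,box(-50,50,-8,8,0,64),(255,255,0)),([653.7,98.8],11.07,box(-50,50,-65,65,12,70),(0,255,0))]
crop(f,90,110,100,85,8,"pics/p5c.png")
draw(f,it,90,110,180,120,4.4,"pics/p5.png")
crop(g,220,130,120,100,6,"pics/p5s.png")
E
```

```text
time_s: 10.55
ee_pos: [556.4, -46.8, 155.4]
ee_rot: [180.0, -0.2, -169.2]
force: [1.4, 0.5, -0.4]
gripper_width: 78.0
time_s: 10.8
ee_pos: [559.3, -43.1, 157.2]
ee_rot: [180.0, -0.0, -168.9]
force: [0.3, 1.6, 0.2]
gripper_width: 82.1
t 10.8 pos [559.3 -43.1 157.2] rot [ 1.7998e+02 -5.0000e-02 -1.6893e+02] w 82.1 F [0.3 1.6 0.2] q [  -6.   19.   97.    0.   64. -107.]
shift [ -3.   -0.9 134.2] turn [ 0.02 -0.05  0.  ]
```

View pics/p5c.png

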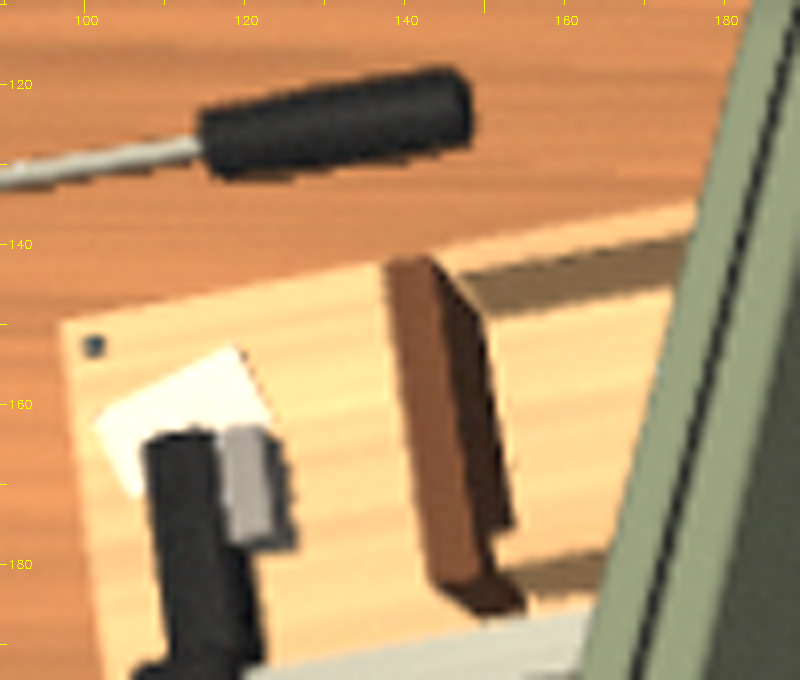

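View pics/p5.png

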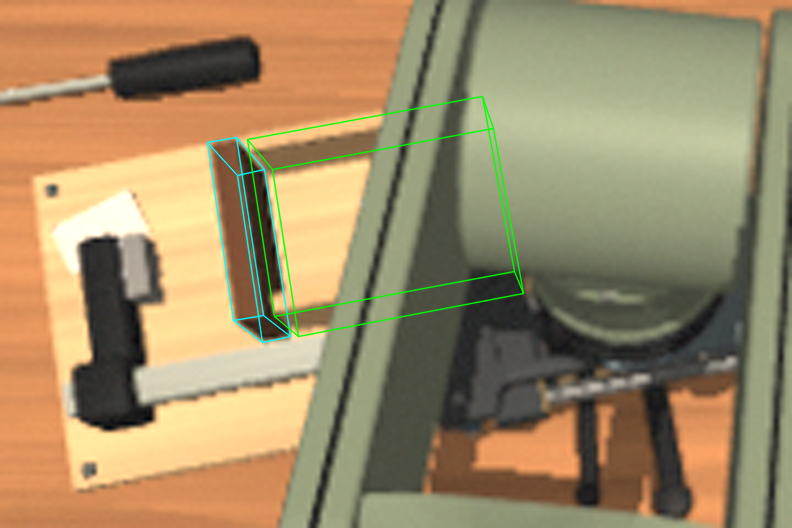

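View pics/p5s.png

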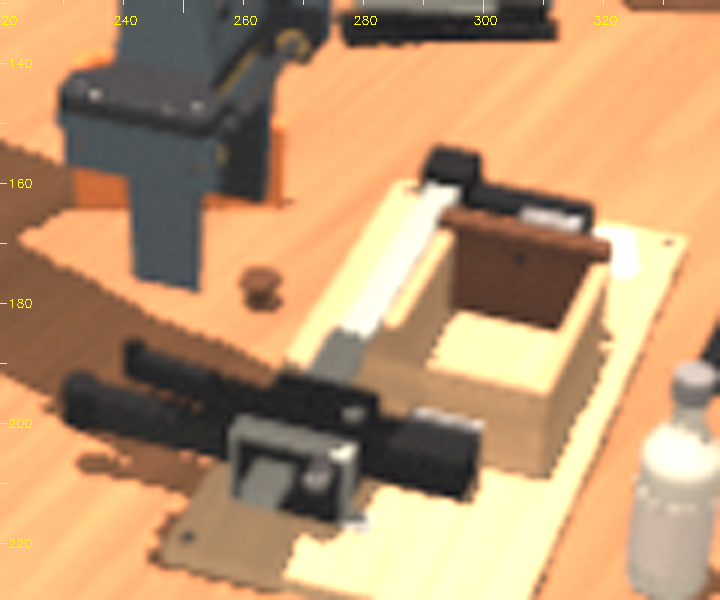

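```bash
python3 -m creep '[[0,-3,-1,40,0,0,0],[0,0,0,40,0,0,0],[0,0,0,0,0,0,0],[0,0,0,0,0,0,0]]' 20; python3 - <<'E'
from ov import *
to([562.3,-43.4,23],191.07)
f=grab_frame("top");g=grab_frame("scene")
pickle.dump((f,g),open("pics/p6.pkl","wb"))
crop(f,90,110,180,120,4.4,"pics/p6.png")
crop(g,215,130,110,100,6,"pics/p6s.png")
E
```

```text
time_s: 11.4
ee_pos: [563.7, -43.7, 79.2]
ee_rot: [-180.0, 0.1, -168.9]
force: [1.0, -0.1, 0.8]
gripper_width: 91.4
t 11.4 pos [563.7 -43.7  79.2] rot [-1.7996e+02  1.5000e-01 -1.6893e+02] w 91.4 F [ 1.  -0.1  0.8] q [  -6.   24.  102.    0.   54. -107.]
shift [ 1.4  0.6 56.2] turn [-0.04  0.15  0.  ]
```

View pics/p6.png

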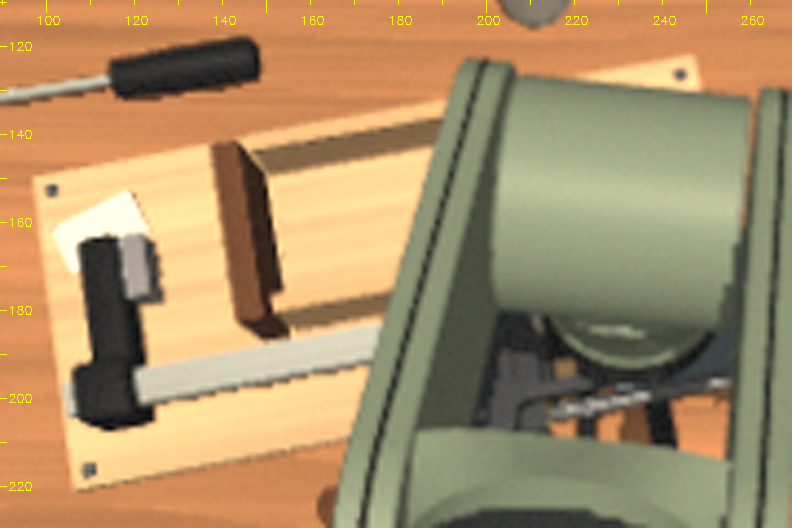

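View pics/p6s.png

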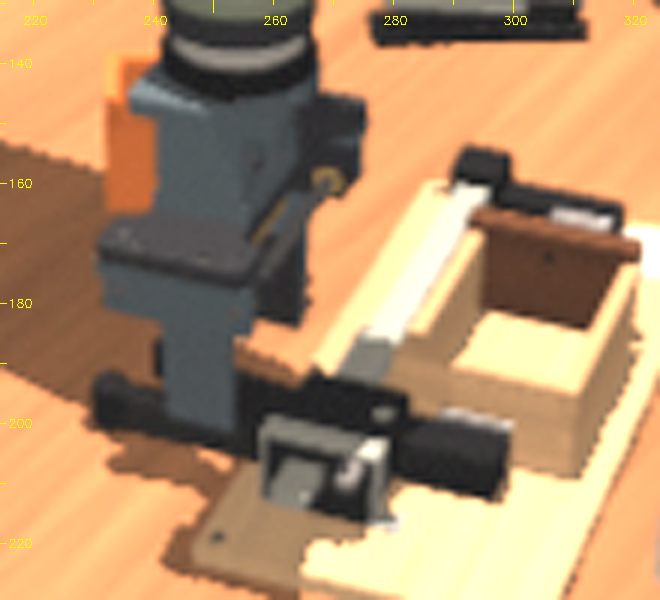

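```bash
python3 -m creep '[[0,1,0.6,30,0,0,0],[0,0,0,26,0,0,0],[0,0,0,0,0,0,0],[0,0,0,0,0,0,0]]' 25; python3 - <<'E'
from ov import *
to([562.3,-43.4,23],191.07)
f=grab_frame("top");g=grab_frame("scene")
pickle.dump((f,g),open("pics/p7.pkl","wb"))
crop(f,90,110,180,120,4.4,"pics/p7.png")
crop(g,215,130,110,100,6,"pics/p7s.png")
E
```

```text
time_s: 12.0
ee_pos: [562.5, -43.7, 23.2]
ee_rot: [-180.0, 0.2, -169.0]
force: [-0.3, 0.2, -0.2]
gripper_width: 91.0
t 12.0 pos [562.5 -43.7  23.2] rot [-1.7995e+02  1.7000e-01 -1.6897e+02] w 91.0 F [-0.3  0.2 -0.2] q [  -6.   28.  105.    0.   47. -107.]
shift [0.2 0.3 0.2] turn [-0.05  0.17 -0.04]
```

View pics/p7.png

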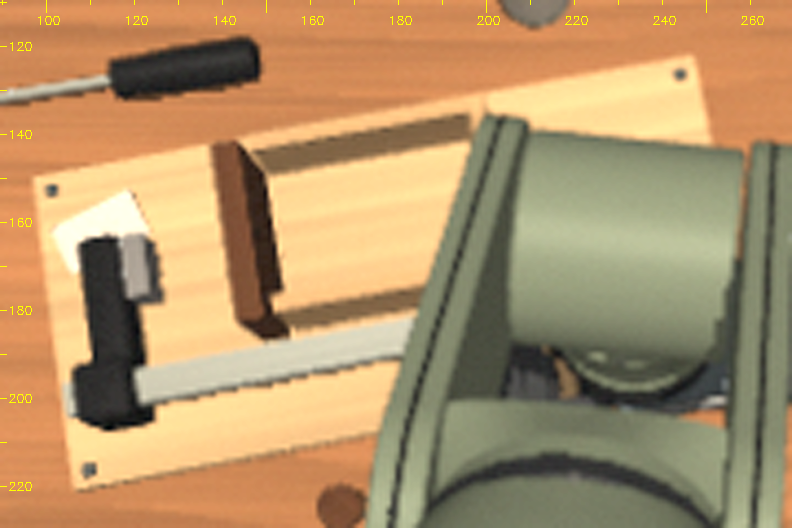

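View pics/p7s.png

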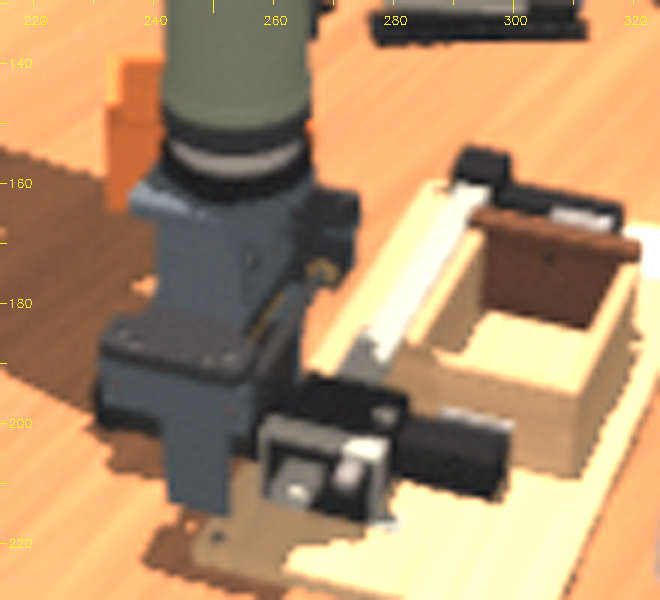

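```bash
cat > trk.py <<'E'
from ov import *
o=np.array([601.2,91.06]);a=np.radians(11.07);yb=np.array([-np.sin(a),np.cos(a)])
def track(f,f0,z=59,verbose=True):
    S=6;g0=cv2.cvtColor(f0["frame"],cv2.COLOR_RGB2GRAY);g1=cv2.cvtColor(f["frame"],cv2.COLOR_RGB2GRAY)
    p0=np.r_[o+yb*150,z]
    u0,v0,u1,v1=105,158,128,210
    t=cv2.resize(g0[v0:v1,u0:u1],None,fx=S,fy=S,interpolation=cv2.INTER_CUBIC)
    best=None
    W=cv2.resize(g1[140:225,95:185],None,fx=S,fy=S,interpolation=cv2.INTER_CUBIC)
    m=cv2.matchTemplate(W,t,cv2.TM_CCOEFF_NORMED);_,mv,_,ml=cv2.minMaxLoc(m)
    du,dv=ml[0]/S+95-u0,ml[1]/S+140-v0
    q=proj(f,[p0])[0];A=unproj(f,q[0]+du,q[1]+dv,z)
    d=(A-p0)[:2]
    return -d@yb, mv, (du,dv)
def rep(tag):
    s=state();f0,_=pickle.load(open("pics/p7.pkl","rb"));f=grab_frame("top");g=grab_frame("scene")
    pickle.dump((f,g),open(f"pics/{tag}.pkl","wb"))
    F=s["force"]; print("t",round(s["time_s"],2),"w",round(s["gripper_width"],1),"pos",s["ee_pos"].round(1),"Fy_b",round(float(F[:2]@yb),1),"Fz",round(F[2],1),"bar moved",track(f,f0))
    crop(f,90,110,120,100,6,f"pics/{tag}.png")
E
python3 -c "
from trk import *
rep('q0')"
python3 -m creep '[[0.67,0,0,0,0,0,0],[0.67,0,0,0,0,0,0],[0.67,0,0,0,0,0,0],[0.67,0,0,0,0,0,0],[0.67,0,0,0,0,0,0]]' 25
python3 -c "
from trk import *
rep('q1')"
```

```text
t 12.1 w 90.9 pos [562.5 -43.7  23.3] Fy_b -0.7 Fz -0.1 bar moved (np.float64(1.0412183159344253e-08), 0.9996474385261536, (0.0, 0.0))
time_s: 12.82
ee_pos: [559.1, -41.0, 21.5]
ee_rot: [179.7, -0.2, -169.1]
force: [-5.3, 16.2, 4.5]
gripper_width: 44.2
t 12.82 w 44.2 pos [559.1 -41.   21.5] Fy_b 16.9 Fz 4.5 bar moved (np.float64(0.7827973401123219), 0.9945024847984314, (0.3333333333333286, 0.0))
```

View pics/q1.png

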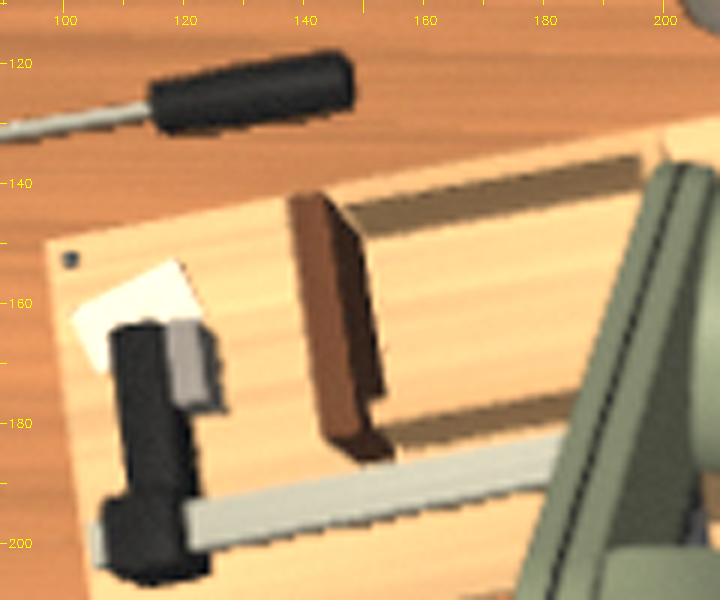

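```bash

python3 -m creep '[[0.67,0,0,0,0,0,0],[0.67,0,0,0,0,0,0],[0.67,0,0,0,0,0,0],[0.67,0,0,0,0,0,0]]' 25
python3 -c "
from trk import *
rep('q2');to([562.3,-43.4,23],191.07)"
```

```text
time_s: 13.42
ee_pos: [559.0, -40.4, 21.5]
ee_rot: [179.7, -0.2, -169.0]
force: [-2.8, 10.8, 4.2]
gripper_width: 30.2
t 13.43 w 30.2 pos [559.  -40.4  21.5] Fy_b 11.2 Fz 4.2 bar moved (np.float64(4.804339563513729), 0.9922122359275818, (2.0, -0.3333333333333428))
t 13.53 pos [559.  -40.4  21.5] rot [ 179.67   -0.21 -169.02] w 29.7 F [-4.5 12.   4. ] q [  -5.   28.  106.    0.   47. -107.]
shift [-2.7 -3.6 -1.6] turn [ 0.33 -0.21 -0.09]
```

```bash

python3 -m creep '[[0.67,-2,-3.5,-1,0,0,0],[0.67,0,0,0,0,0,0],[0.67,0,0,0,0,0,0],[0.67,0,0,0,0,0,0]]' 25
python3 -c "
from trk import *
rep('q3');to([562.3,-43.4,23],191.07)"
```

```text
time_s: 14.02
ee_pos: [559.3, -42.0, 21.6]
ee_rot: [179.5, -0.5, -169.0]
force: [-7.1, 17.4, 3.2]
gripper_width: 30.1
t 14.03 w 30.1 pos [559.3 -42.   21.6] Fy_b 18.4 Fz 3.2 bar moved (np.float64(5.641192519718545), 0.9884445667266846, (2.3333333333333286, -0.5))
t 14.12 pos [559.3 -41.9  21.6] rot [ 179.47   -0.48 -169.05] w 30.0 F [-6.2 15.9  3. ] q [  -6.   28.  105.    1.   47. -107.]
shift [-2.6 -2.  -1.5] turn [ 0.53 -0.47 -0.12]
```

```bash

python3 -m creep '[[0.67,-1,-2.5,0,0,0,0],[0.67,0,0,0,0,0,0],[0.67,0,0,0,0,0,0]]' 25
python3 -c "
from trk import *
rep('q4');to([562.3,-43.4,23],191.07)"
```

```text
time_s: 14.5
ee_pos: [559.3, -42.1, 21.5]
ee_rot: [179.2, -0.6, -169.1]
force: [-9.1, 23.3, 6.2]
gripper_width: 30.3
t 14.5 w 30.3 pos [559.3 -42.1  21.5] Fy_b 24.7 Fz 6.2 bar moved (np.float64(5.641192519718545), 0.9886357188224792, (2.3333333333333286, -0.5))
t 14.6 pos [559.3 -42.1  21.5] rot [ 179.24   -0.62 -169.09] w 30.2 F [-9.8 24.1  5.6] q [  -6.   28.  105.    1.   47. -107.]
shift [-2.7 -1.9 -1.6] turn [ 0.76 -0.62 -0.17]
```

View pics/q4.png

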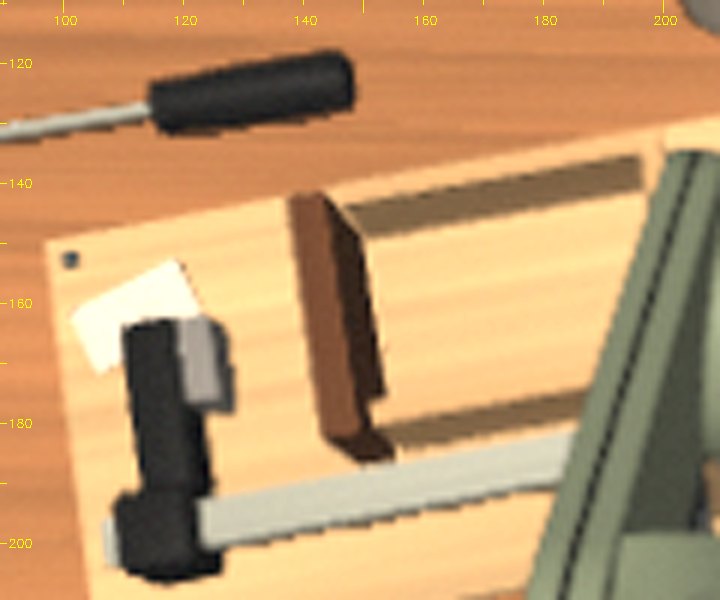

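```bash

python3 -m creep '[[0.03,0,2.5,0,0,0,0],[0.03,0,0,0,0,0,0],[0.03,0,0,0,0,0,0],[0.03,0,0,0,0,0,0],[0.03,0,0,0,0,0,0]]' 25
python3 -c "
from trk import *
rep('q5');to([562.3,-43.4,23],191.07)"
python3 -m creep '[[0.67,0,0,0,0,0,0],[0.67,0,0,0,0,0,0],[0.67,0,0,0,0,0,0],[0.67,0,0,0,0,0,0],[0.67,0,0,0,0,0,0]]' 30
python3 -m creep '[[0.67,0,0,0,0,0,0],[0.67,0,0,0,0,0,0],[0.67,0,0,0,0,0,0]]' 30
python3 -c "
from trk import *
rep('q6');to([562.3,-43.4,23],191.07)"
```

```text
time_s: 15.22
ee_pos: [562.6, -45.2, 21.7]
ee_rot: [179.8, -0.2, -169.0]
force: [-2.2, 3.0, -1.3]
gripper_width: 77.4
t 15.22 w 77.4 pos [562.6 -45.2  21.7] Fy_b 3.4 Fz -1.3 bar moved (np.float64(5.641192519718545), 0.9888049960136414, (2.3333333333333286, -0.5))
t 15.32 pos [564.1 -46.1  22.1] rot [ 1.7997e+02 -8.0000e-02 -1.6894e+02] w 85.3 F [-0.   0.3  0. ] q [  -6.   28.  105.    0.   47. -107.]
shift [ 1.2  3.  -0.9] turn [ 0.03 -0.08 -0.01]
time_s: 15.95
ee_pos: [562.6, -43.2, 22.4]
ee_rot: [179.6, -0.2, -169.1]
force: [-5.4, 14.9, 3.0]
gripper_width: 41.2
time_s: 16.32
ee_pos: [562.2, -41.1, 22.3]
ee_rot: [179.5, -0.2, -169.1]
force: [-5.5, 21.0, 3.0]
gripper_width: 30.1
t 16.32 w 30.1 pos [562.2 -41.1  22.3] Fy_b 21.6 Fz 3.0 bar moved (np.float64(14.465168394614407), 0.9891417026519775, (6.0, -1.1666666666666572))
t 16.43 pos [562.3 -41.   22.3] rot [ 179.45   -0.22 -169.09] w 30.0 F [-6.  20.1  3.5] q [  -6.   28.  105.    1.   47. -107.]
shift [ 0.4 -2.3 -0.7] turn [ 0.55 -0.22 -0.16]
```

```bash

for i in 1 2; do
python3 -m creep '[[0.03,0,0,0,0,0,0],[0.03,0,0,0,0,0,0],[0.03,0,0,0,0,0,0],[0.03,0,0,0,0,0,0],[0.03,0,0,0,0,0,0]]' 30 >/dev/null
python3 -c "
from trk import *
rep('r$i')"
python3 -m creep '[[0.67,0,0,0,0,0,0],[0.67,0,0,0,0,0,0],[0.67,0,0,0,0,0,0],[0.67,0,0,0,0,0,0],[0.67,0,0,0,0,0,0]]' 30 >/dev/null
python3 -m creep '[[0.67,0,0,0,0,0,0],[0.67,0,0,0,0,0,0],[0.67,0,0,0,0,0,0]]' 30
python3 -c "
from trk import *
rep('s$i');to([562.3,-43.4,23],191.07)"; done
```

```text
t 17.05 w 77.0 pos [564.6 -45.9  22.6] Fy_b 4.0 Fz -1.1 bar moved (np.float64(14.465168394614407), 0.9900938868522644, (6.0, -1.1666666666666572))
time_s: 18.15
ee_pos: [562.6, -41.0, 22.5]
ee_rot: [179.5, -0.2, -169.1]
force: [-4.5, 23.1, 5.6]
gripper_width: 30.2
t 18.15 w 30.2 pos [562.6 -41.   22.5] Fy_b 23.6 Fz 5.6 bar moved (np.float64(23.28680182917026), 0.9883671998977661, (9.666666666666671, -1.8333333333333428))
t 18.25 pos [562.6 -40.9  22.5] rot [ 179.46   -0.18 -169.09] w 30.6 F [-4.4 22.9  3.6] q [  -6.   28.  105.    1.   47. -107.]
shift [ 0.8 -2.4 -0.5] turn [ 0.54 -0.17 -0.16]
t 18.88 w 77.4 pos [565.  -46.2  22.7] Fy_b 4.1 Fz 0.5 bar moved (np.float64(23.28680182917026), 0.9881117939949036, (9.666666666666671, -1.8333333333333428))
time_s: 19.98
ee_pos: [562.6, -41.0, 22.5]
ee_rot: [179.5, -0.2, -169.1]
force: [-4.5, 22.9, 4.3]
gripper_width: 29.9
t 19.98 w 29.9 pos [562.6 -41.   22.5] Fy_b 23.4 Fz 4.3 bar moved (np.float64(32.106530106602506), 0.9705913066864014, (13.333333333333329, -2.5))
t 20.07 pos [562.6 -40.9  22.5] rot [ 179.46   -0.18 -169.09] w 30.5 F [-3.6 22.6  5.5] q [  -6.   28.  105.    1.   47. -107.]
shift [ 0.8 -2.4 -0.5] turn [ 0.54 -0.18 -0.16]
```

View pics/s2.png

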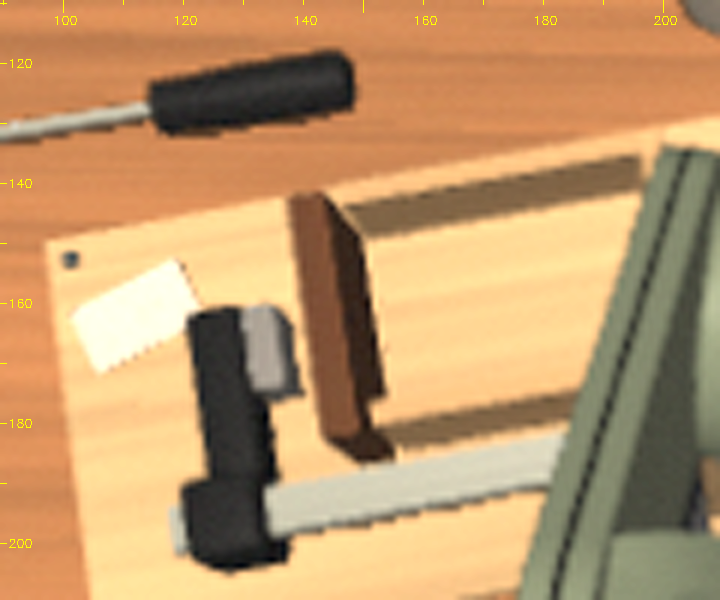

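```bash
python3 -c "
from trk import *
f,_=pickle.load(open('pics/s2.pkl','rb'))
a=np.radians(11.07);R=np.array([[np.cos(a),-np.sin(a)],[np.sin(a),np.cos(a)]])
c=lambda x,y:(90+x/6-.5,110+y/6-.5)
for n,p,z in[('pad',(283,312),45),('pad',(295,370),45),('front',(290,198),76),('front',(322,435),76),('frontin',(325,193),76),('frontin',(360,432),76)]:
    w=unproj(f,*c(*p),z);print(n,w.round(1),(R.T@(w[:2]-o)).round(1))
crop(f,115,135,50,55,11,'pics/s2z.png')
"
```

```text
pad [646.2 198.3  45. ] [64.8 96.6]
pad [622.1 192.1  45. ] [39.9 95.2]
front [685.1 189.2  76. ] [101.2  80.2]
front [589.4 171.7  76. ] [ 3.9 81.4]
frontin [687.2 175.4  76. ] [100.6  66.2]
frontin [590.6 156.9  76. ] [ 2.2 66.7]
```

View pics/s2z.png

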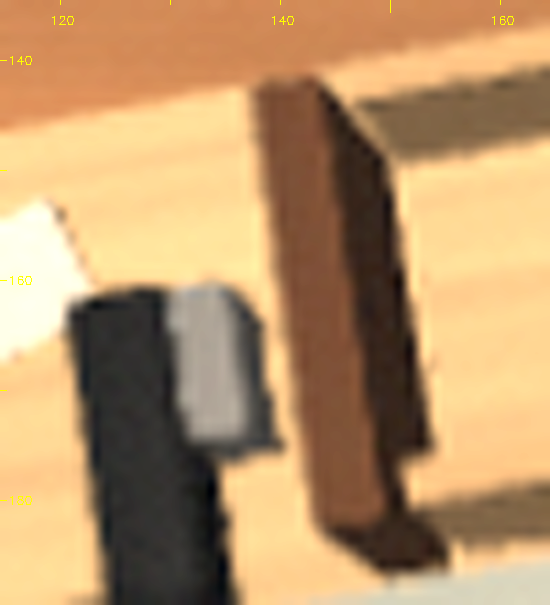

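```bash

for i in 3; do
python3 -m creep '[[0.03,0,0,0,0,0,0],[0.03,0,0,0,0,0,0],[0.03,0,0,0,0,0,0],[0.03,0,0,0,0,0,0],[0.03,0,0,0,0,0,0]]' 30 >/dev/null
python3 -m creep '[[0.67,0,0,0,0,0,0],[0.67,0,0,0,0,0,0],[0.67,0,0,0,0,0,0],[0.67,0,0,0,0,0,0],[0.67,0,0,0,0,0,0]]' 30 >/dev/null
python3 -m creep '[[0.67,0,0,0,0,0,0],[0.67,0,0,0,0,0,0],[0.67,0,0,0,0,0,0]]' 30
python3 -c "
from trk import *
rep('s$i');to([562.3,-43.4,23],191.07)"; done
python3 -m creep '[[0.03,0,0,0,0,0,0],[0.03,0,0,0,0,0,0],[0.03,0,0,0,0,0,0],[0.03,0,0,0,0,0,0],[0.03,0,0,0,0,0,0]]' 30 
python3 -c "
from trk import *
rep('s4')
f,_=pickle.load(open('pics/s4.pkl','rb'));crop(f,115,135,50,55,11,'pics/s4z.png')"
```

```text
time_s: 21.7
ee_pos: [562.7, -41.0, 22.4]
ee_rot: [179.5, -0.2, -169.1]
force: [-4.2, 23.8, 4.7]
gripper_width: 30.3
t 21.7 w 30.3 pos [562.7 -41.   22.4] Fy_b 24.2 Fz 4.7 bar moved (np.float64(36.57242416951853), 0.9444991946220398, (15.166666666666671, -3.0))
t 21.8 pos [562.7 -41.   22.4] rot [ 179.46   -0.18 -169.09] w 30.0 F [-4.  24.1  5. ] q [  -6.   28.  105.    1.   47. -107.]
shift [ 0.8 -2.3 -0.6] turn [ 0.54 -0.18 -0.16]
time_s: 22.42
ee_pos: [565.0, -46.5, 22.6]
ee_rot: [180.0, 0.0, -169.0]
force: [-0.1, 4.5, 1.5]
gripper_width: 77.4
t 22.43 w 77.4 pos [565.  -46.5  22.6] Fy_b 4.5 Fz 1.5 bar moved (np.float64(36.1818512697008), 0.9454056024551392, (15.0, -3.0))
```

View pics/s4z.png

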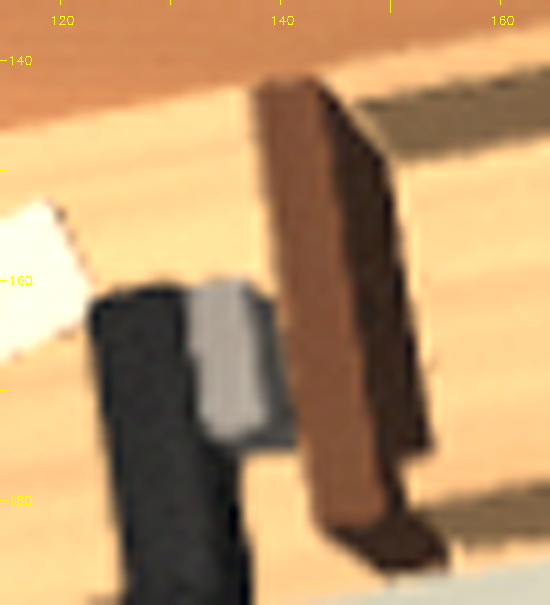

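```bash

python3 -m creep '[[0.67,0,0,0,0,0,0],[0.67,0,0,0,0,0,0],[0.67,0,0,0,0,0,0],[0.67,0,0,0,0,0,0],[0.67,0,0,0,0,0,0]]' 30 >/dev/null
python3 -m creep '[[0.67,0,0,0,0,0,0],[0.67,0,0,0,0,0,0],[0.67,0,0,0,0,0,0]]' 30
python3 -c "
from trk import *
rep('s5');to([562.3,-43.4,23],191.07)
f,_=pickle.load(open('pics/s5.pkl','rb'));crop(f,115,135,50,55,11,'pics/s5z.png')"
```

```text
time_s: 23.52
ee_pos: [562.5, -41.0, 22.4]
ee_rot: [179.5, -0.2, -169.1]
force: [-3.7, 23.3, 5.2]
gripper_width: 30.2
t 23.52 w 30.2 pos [562.5 -41.   22.4] Fy_b 23.6 Fz 5.2 bar moved (np.float64(45.000355338311046), 0.8832105398178101, (18.66666666666667, -3.666666666666657))
t 23.62 pos [562.6 -41.   22.4] rot [ 179.46   -0.18 -169.08] w 30.0 F [-3.5 22.9  4.5] q [  -6.   28.  105.    1.   47. -107.]
shift [ 0.7 -2.3 -0.6] turn [ 0.54 -0.18 -0.16]
```

View pics/s5z.png

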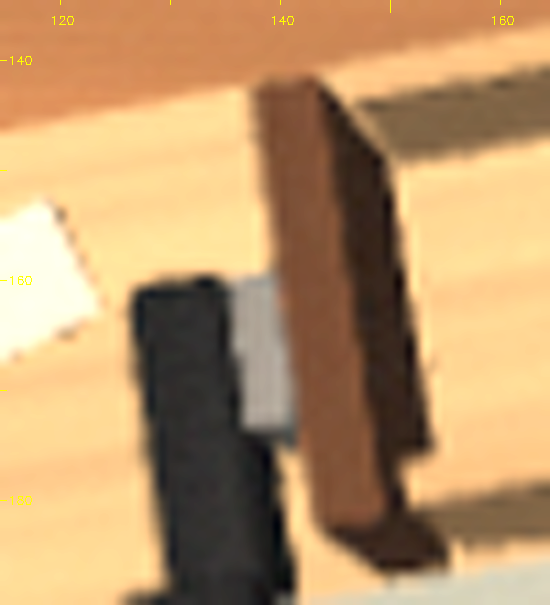

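```bash

python3 -m creep '[[0.03,0,0,0,0,0,0],[0.03,0,0,0,0,0,0],[0.03,0,0,0,0,0,0],[0.03,0,0,0,0,0,0],[0.03,0,0,0,0,0,0]]' 30 
python3 -c "
from trk import *
rep('t0')"
python3 -m creep '[[0.48,0,0,0,0,0,0],[0.48,0,0,0,0,0,0],[0.48,0,0,0,0,0,0],[0.48,0,0,0,0,0,0],[0.48,0,0,0,0,0,0]]' 30 
python3 -c "
from trk import *
rep('t1');"
python3 -m creep '[[0.54,0,0,0,0,0,0],[0.54,0,0,0,0,0,0],[0.54,0,0,0,0,0,0]]' 30 
python3 -c "
from trk import *
rep('t2');f,_=pickle.load(open('pics/t2.pkl','rb'));crop(f,115,135,50,55,11,'pics/t2z.png')"
```

```text
time_s: 24.25
ee_pos: [564.9, -46.2, 22.6]
ee_rot: [180.0, 0.0, -169.0]
force: [0.1, 5.3, 0.8]
gripper_width: 76.9
t 24.25 w 76.9 pos [564.9 -46.2  22.6] Fy_b 5.2 Fz 0.8 bar moved (np.float64(45.000355338311046), 0.8860372304916382, (18.66666666666667, -3.666666666666657))
time_s: 24.98
ee_pos: [562.9, -43.5, 22.4]
ee_rot: [179.7, -0.2, -169.0]
force: [-3.5, 14.9, 4.2]
gripper_width: 48.1
t 24.98 w 48.1 pos [562.9 -43.5  22.4] Fy_b 15.3 Fz 4.2 bar moved (np.float64(49.79959320782755), 0.8268120884895325, (20.66666666666667, -4.0))
time_s: 25.45
ee_pos: [562.8, -43.2, 22.4]
ee_rot: [179.7, -0.2, -169.0]
force: [-3.5, 14.5, 3.9]
gripper_width: 42.1
t 25.45 w 42.1 pos [562.8 -43.2  22.4] Fy_b 14.9 Fz 3.9 bar moved (np.float64(51.36079019359263), 0.8292298316955566, (21.33333333333333, -4.0))
```

View pics/t2z.png

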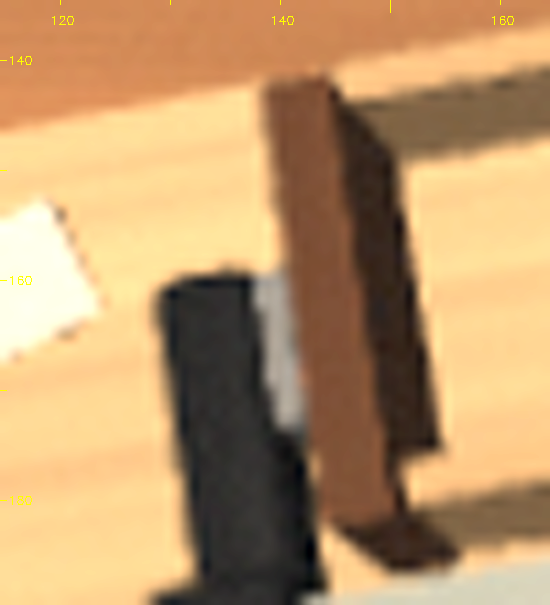

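```bash
cat > fr.py <<'E'
from trk import *
def sub(f0,f,box,z,pad=10,S=8):
    u0,v0,u1,v1=box
    g0=cv2.cvtColor(f0["frame"],cv2.COLOR_RGB2GRAY);g1=cv2.cvtColor(f["frame"],cv2.COLOR_RGB2GRAY)
    t=cv2.resize(g0[v0:v1,u0:u1],None,fx=S,fy=S,interpolation=cv2.INTER_CUBIC)
    W=cv2.resize(g1[v0-pad:v1+pad,u0-pad:u1+pad],None,fx=S,fy=S,interpolation=cv2.INTER_CUBIC)
    m=cv2.matchTemplate(W,t,cv2.TM_CCOEFF_NORMED);_,mv,_,ml=cv2.minMaxLoc(m)
    du,dv=ml[0]/S-pad,ml[1]/S-pad
    c=((u0+u1)/2,(v0+v1)/2);d=(unproj(f,c[0]+du,c[1]+dv,z)-unproj(f,*c,z))[:2]
    return "dy %.1f dx %.1f (%.2f)"%(-d@yb,d@np.array([yb[1],-yb[0]]),mv)
def allrep(tag,ref="t0"):
    f0,g0=pickle.load(open(f"pics/{ref}.pkl","rb"));f,g=pickle.load(open(f"pics/{tag}.pkl","rb"))
    print(tag,"jaw",sub(f0,f,(120,158,142,215),59),"| front",sub(f0,f,(136,140,156,190),76),"| drawer",sub(f0,f,(155,142,170,190),60))
if __name__=="__main__":
    for t in("t1","t2"): allrep(t)
    _,g0=pickle.load(open("pics/t0.pkl","rb"));_,g=pickle.load(open("pics/t2.pkl","rb"))
    a=[cv2.resize(x["frame"][145:215,285:330,::-1],None,fx=8,fy=8,interpolation=cv2.INTER_CUBIC) for x in(g0,g)]
    cv2.imwrite("pics/cmp.png",np.hstack(a))
E
python3 fr.py
```

```text
t1 jaw dy 4.8 dx -0.0 (0.98) | front dy 0.9 dx -0.2 (0.88) | drawer dy 0.3 dx -0.1 (1.00)
t2 jaw dy 6.6 dx -0.1 (0.98) | front dy 2.7 dx -0.2 (0.88) | drawer dy 1.8 dx -0.0 (1.00)
```

View pics/cmp.png

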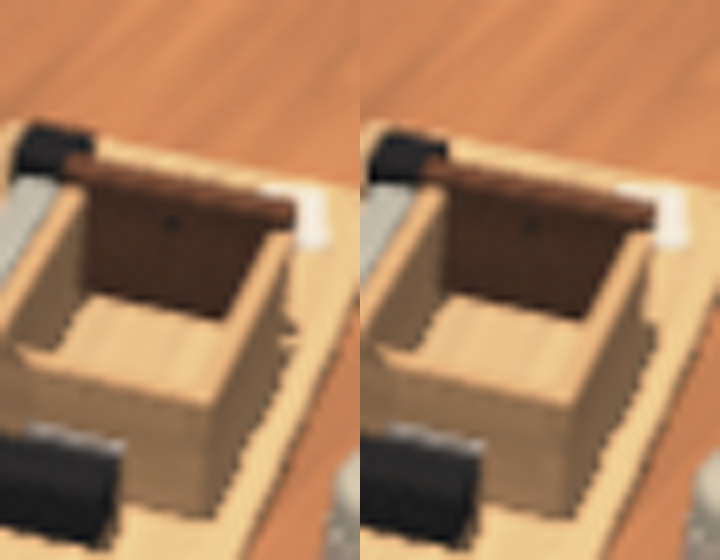

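```bash

python3 -m creep '[[0.58,0,0,0,0,0,0],[0.58,0,0,0,0,0,0],[0.58,0,0,0,0,0,0]]' 30 
python3 -c "
from fr import *
rep('t3');allrep('t3')"
python3 -m creep '[[0.62,0,0,0,0,0,0],[0.62,0,0,0,0,0,0],[0.62,0,0,0,0,0,0]]' 30 
python3 -c "
from fr import *
rep('t4');allrep('t4')"
```

```text
time_s: 25.92
ee_pos: [562.7, -43.0, 22.4]
ee_rot: [179.6, -0.2, -169.0]
force: [-4.4, 15.0, 3.7]
gripper_width: 38.8
t 25.93 w 38.8 pos [562.7 -43.   22.4] Fy_b 15.6 Fz 3.7 bar moved (np.float64(52.589365448746285), 0.8275408148765564, (21.83333333333333, -4.166666666666657))
t3 jaw dy 7.5 dx 0.1 (0.98) | front dy 3.5 dx -0.4 (0.87) | drawer dy 2.4 dx -0.2 (0.99)
time_s: 26.4
ee_pos: [562.6, -42.4, 22.4]
ee_rot: [179.6, -0.2, -169.0]
force: [-3.6, 18.4, 4.7]
gripper_width: 34.9
t 26.4 w 34.9 pos [562.6 -42.4  22.4] Fy_b 18.7 Fz 4.7 bar moved (np.float64(52.979628722949705), 0.8234907984733582, (22.0, -4.166666666666657))
t4 jaw dy 8.1 dx -0.0 (0.98) | front dy 3.8 dx -0.4 (0.85) | drawer dy 3.6 dx -0.1 (0.99)
```

```bash

python3 -m creep '[[0.65,0,0,0,0,0,0],[0.65,0,0,0,0,0,0],[0.65,0,0,0,0,0,0]]' 30 
python3 -c "
from fr import *
rep('t5');allrep('t5')
f,g=pickle.load(open('pics/t5.pkl','rb'));crop(f,115,135,50,55,11,'pics/t5z.png');crop(g,240,140,90,80,8,'pics/t5s.png')"
```

```text
time_s: 26.88
ee_pos: [562.6, -41.9, 22.4]
ee_rot: [179.5, -0.2, -169.1]
force: [-4.1, 19.3, 4.2]
gripper_width: 31.7
t 26.88 w 31.7 pos [562.6 -41.9  22.4] Fy_b 19.7 Fz 4.2 bar moved (np.float64(53.7601198131557), 0.817472517490387, (22.333333333333343, -4.166666666666657))
t5 jaw dy 8.7 dx -0.1 (0.98) | front dy 3.8 dx -0.4 (0.83) | drawer dy 3.0 dx -0.3 (0.99)
```

View pics/t5z.png

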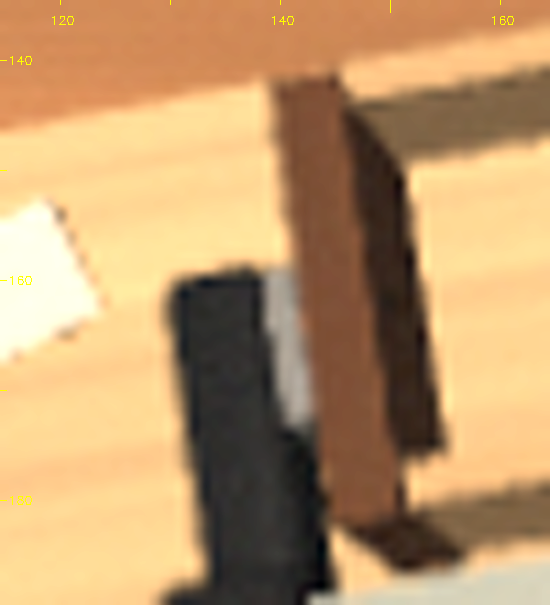

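View pics/t5s.png

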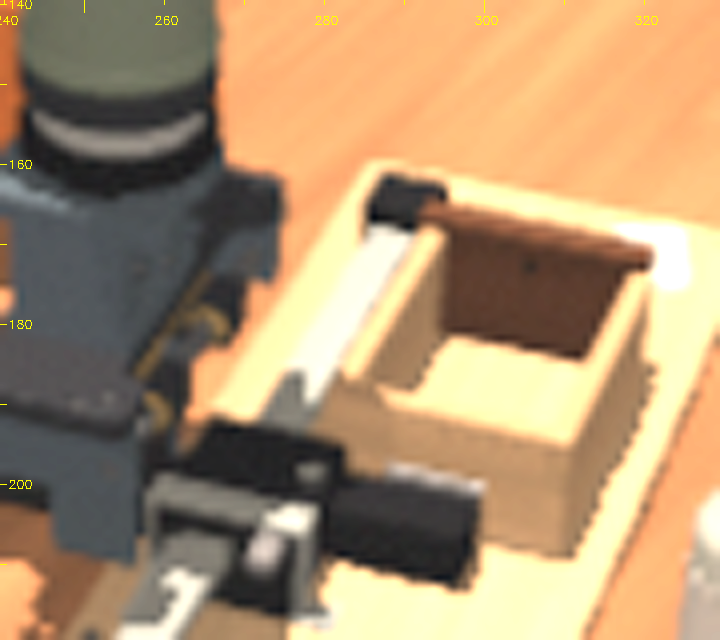

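```bash

python3 -m creep '[[0.03,0,0,0,0,0,0],[0.03,0,0,0,0,0,0],[0.03,0,0,0,0,0,0],[0.03,0,0,0,0,0,0],[0.03,0,0,0,0,0,0]]' 30 
python3 -m creep '[[0.03,0,0,0,0,0,0]]' 30 
python3 -c "
from fr import *
rep('u0');allrep('u0')"
python3 -m creep '[[0.24,0,0,0,0,0,0],[0.24,0,0,0,0,0,0],[0.24,0,0,0,0,0,0]]' 30 
python3 -c "
from fr import *
rep('u1');allrep('u1')"
```

```text
time_s: 27.6
ee_pos: [564.9, -46.2, 22.6]
ee_rot: [180.0, 0.0, -169.0]
force: [1.1, 3.7, -0.5]
gripper_width: 79.2
time_s: 27.72
ee_pos: [565.3, -47.1, 22.7]
ee_rot: [-179.9, 0.0, -168.9]
force: [-0.1, -0.1, -0.4]
gripper_width: 87.5
t 27.73 w 87.5 pos [565.3 -47.1  22.7] Fy_b -0.0 Fz -0.4 bar moved (np.float64(51.36079019359263), 0.8543300628662109, (21.33333333333333, -4.0))
u0 jaw dy 6.6 dx -0.1 (0.99) | front dy 3.8 dx -0.4 (0.91) | drawer dy 3.9 dx -0.1 (0.99)
time_s: 28.2
ee_pos: [563.7, -46.0, 22.4]
ee_rot: [179.9, -0.1, -169.0]
force: [-4.0, 4.3, 1.9]
gripper_width: 69.4
t 28.2 w 69.4 pos [563.7 -46.   22.4] Fy_b 5.0 Fz 1.9 bar moved (np.float64(51.36079019359263), 0.8544701337814331, (21.33333333333333, -4.0))
u1 jaw dy 6.6 dx -0.1 (0.99) | front dy 3.8 dx -0.4 (0.91) | drawer dy 3.0 dx -0.3 (0.99)
```

```bash

python3 -m creep '[[0.31,0,0,0,0,0,0],[0.31,0,0,0,0,0,0],[0.31,0,0,0,0,0,0]]' 30 
python3 -c "
from fr import *
rep('u2');allrep('u2')"
python3 -m creep '[[0.36,0,0,0,0,0,0],[0.36,0,0,0,0,0,0],[0.36,0,0,0,0,0,0]]' 30 
python3 -c "
from fr import *
rep('u3');allrep('u3')"
```

```text
time_s: 28.68
ee_pos: [563.3, -45.5, 22.4]
ee_rot: [179.9, -0.2, -169.0]
force: [-4.0, 5.9, 2.1]
gripper_width: 63.1
t 28.68 w 63.1 pos [563.3 -45.5  22.4] Fy_b 6.6 Fz 2.1 bar moved (np.float64(51.36079019359263), 0.854167103767395, (21.33333333333333, -4.0))
u2 jaw dy 6.6 dx -0.1 (0.99) | front dy 3.8 dx -0.4 (0.91) | drawer dy 3.0 dx -0.3 (0.99)
time_s: 29.15
ee_pos: [563.0, -44.7, 22.3]
ee_rot: [179.8, -0.2, -169.0]
force: [-4.5, 8.4, 3.5]
gripper_width: 58.5
t 29.15 w 58.5 pos [563.  -44.7  22.3] Fy_b 9.1 Fz 3.5 bar moved (np.float64(51.808803253618294), 0.8478920459747314, (21.5, -4.166666666666657))
u3 jaw dy 6.9 dx -0.1 (0.99) | front dy 4.1 dx -0.5 (0.89) | drawer dy 3.0 dx -0.3 (0.99)
```

```bash

python3 -m creep '[[0.41,0,0,0,0,0,0],[0.41,0,0,0,0,0,0],[0.41,0,0,0,0,0,0]]' 30 
python3 -c "
from fr import *
rep('u4');allrep('u4')"
python3 -m creep '[[0.45,0,0,0,0,0,0],[0.45,0,0,0,0,0,0],[0.45,0,0,0,0,0,0]]' 30 
python3 -c "
from fr import *
rep('u5');allrep('u5')
f,g=pickle.load(open('pics/u5.pkl','rb'));f0,g0=pickle.load(open('pics/u0.pkl','rb'));crop(f0,122,145,30,45,11,'pics/a.png');crop(f,122,145,30,45,11,'pics/b.png');cv2.imwrite('pics/u5z.png',np.hstack([cv2.imread('pics/a.png'),cv2.imread('pics/b.png')]))"
```

```text
time_s: 29.62
ee_pos: [562.8, -44.2, 22.4]
ee_rot: [179.7, -0.2, -169.0]
force: [-5.1, 11.4, 3.3]
gripper_width: 54.0
t 29.62 w 54.0 pos [562.8 -44.2  22.4] Fy_b 12.2 Fz 3.3 bar moved (np.float64(52.589365448746285), 0.836609959602356, (21.83333333333333, -4.166666666666657))
u4 jaw dy 7.8 dx 0.0 (0.98) | front dy 4.1 dx -0.5 (0.86) | drawer dy 3.0 dx -0.3 (0.99)
time_s: 30.1
ee_pos: [562.5, -43.2, 22.3]
ee_rot: [179.7, -0.2, -169.0]
force: [-5.5, 14.1, 4.0]
gripper_width: 50.3
t 30.1 w 50.3 pos [562.5 -43.2  22.3] Fy_b 14.9 Fz 4.0 bar moved (np.float64(52.979628722949705), 0.8273496627807617, (22.0, -4.166666666666657))
u5 jaw dy 8.1 dx -0.0 (0.98) | front dy 3.8 dx -0.4 (0.85) | drawer dy 3.6 dx -0.1 (0.99)
```

View pics/u5z.png

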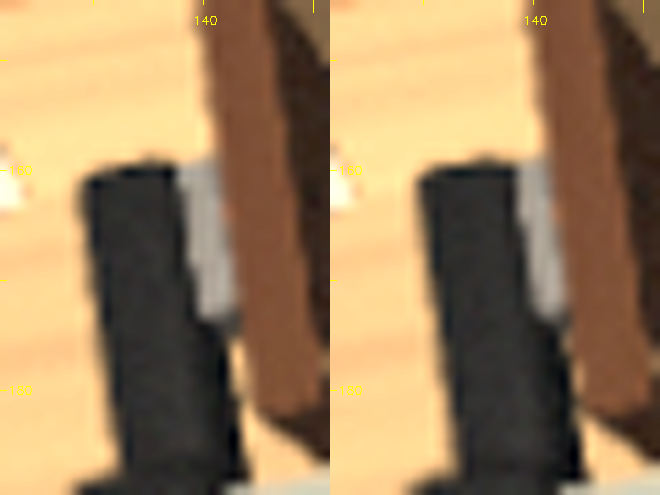

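```bash
python3 - <<'E'
from fr import *
a=np.radians(11.07);R=np.array([[np.cos(a),-np.sin(a)],[np.sin(a),np.cos(a)]])
for tag in("q0","r1","s1","s2"):
    f,_=pickle.load(open(f"pics/{tag}.pkl","rb"));G=cv2.cvtColor(f["frame"],cv2.COLOR_RGB2GRAY).astype(np.float32)
    res=[]
    # sample along board y at fixed board x, plane z, intensity profile
    for name,z,xs,ys in [("padtop",45,np.arange(44,64,2),np.arange(80,160,.25)),("padbot",17,np.arange(42,64,2),np.arange(80,160,.25)),("front",76,np.r_[np.arange(10,30,2),np.arange(76,96,2)],np.arange(70,95,.25))]:
        P=[]
        for x in xs:
            w=np.array([np.r_[o+R@[x,y],z] for y in ys]);q=proj(f,w).astype(np.float32)
            P.append(cv2.remap(G,q[:,0].reshape(1,-1),q[:,1].reshape(1,-1),cv2.INTER_CUBIC)[0])
        p=np.mean(P,0);d=np.gradient(cv2.GaussianBlur(p.reshape(1,-1),(0,0),3)[0],ys)
        pk=[(round(float(ys[i]),2),round(float(d[i]),1)) for i in range(2,len(ys)-2) if abs(d[i])>4 and abs(d[i])>=abs(d[i-1]) and abs(d[i])>abs(d[i+1])]
        print(tag,name,pk)
E
```

```text
q0 padtop [(89.0, 22.4), (126.0, -24.6), (132.5, 18.7), (146.0, -22.4)]
q0 padbot [(95.25, 21.6), (133.25, -23.1), (140.25, 17.1), (154.0, -21.7)]
q0 front [(82.0, 21.8)]
r1 padtop [(89.0, 22.4), (111.5, -28.5), (117.5, 16.9), (131.5, -20.5), (154.25, 41.7)]
r1 padbot [(95.25, 21.6), (118.25, -27.5), (124.75, 15.5), (139.25, -19.8)]
r1 front [(82.0, 22.0)]
s1 padtop [(89.0, 22.3), (102.75, -27.8), (108.25, 16.6), (122.75, -21.2), (145.0, 35.5)]
s1 padbot [(95.25, 21.6), (109.25, -27.4), (115.5, 14.9), (130.0, -21.0), (153.0, 34.6)]
s1 front [(82.0, 21.9), (93.5, -4.7)]
s2 padtop [(88.75, 22.8), (94.0, -32.5), (99.75, 15.7), (113.75, -23.7), (136.0, 32.6)]
s2 padbot [(95.25, 21.9), (100.25, -33.0), (106.5, 15.4), (120.75, -21.7), (143.5, 33.4)]
s2 front [(82.0, 22.0), (86.5, -6.7)]
```

```bash
cat > prof.py <<'E'
from fr import *
a=np.radians(11.07);R=np.array([[np.cos(a),-np.sin(a)],[np.sin(a),np.cos(a)]])
def edge(f,z,xs,y0,y1,sign):
    G=cv2.cvtColor(f["frame"],cv2.COLOR_RGB2GRAY).astype(np.float32);ys=np.arange(y0,y1,.1);P=[]
    for x in xs:
        q=proj(f,np.array([np.r_[o+R@[x,y],z] for y in ys])).astype(np.float32)
        P.append(cv2.remap(G,q[:,0].reshape(1,-1),q[:,1].reshape(1,-1),cv2.INTER_CUBIC)[0])
    p=np.mean(P,0);d=np.gradient(cv2.GaussianBlur(p.reshape(1,-1),(0,0),8)[0],ys)*sign
    d=np.clip(d,0,None);i=d.argmax();s=slice(max(0,i-25),i+26);return float((ys[s]*d[s]).sum()/d[s].sum())
def pr(tag,ref=None):
    f,_=pickle.load(open(f"pics/{tag}.pkl","rb"))
    fl=edge(f,76,np.arange(8,30,1.),70,92,1);fr=edge(f,76,np.arange(78,98,1.),70,92,1)
    il=edge(f,76,np.arange(8,30,1.),58,72,1);ir=edge(f,76,np.arange(78,98,1.),58,72,1)
    # jaw back edge z=59: black -> bright at +y
    jb=edge(f,59,np.arange(38,66,1.),105,175,1)
    print(tag,"front outer %.2f %.2f inner %.2f %.2f | jaw back %.2f | jaw-front %.2f"%(fl,fr,il,ir,jb,jb-(fl+fr)/2))
if __name__=="__main__":
    for t in"q0 s2 s4 s5 t0 t1 t2 t3 t4 t5 u0 u1 u2 u3 u4 u5".split(): pr(t)
E
python3 prof.py
```

```text
q0 front outer 82.03 81.88 inner 66.78 66.91 | jaw back 164.95 | jaw-front 82.99
s2 front outer 81.82 81.82 inner 66.78 66.97 | jaw back 132.25 | jaw-front 50.43
s4 front outer 81.62 81.88 inner 66.77 67.03 | jaw back 127.96 | jaw-front 46.22
s5 front outer 81.83 81.81 inner 66.76 67.00 | jaw back 118.68 | jaw-front 36.86
t0 front outer 81.93 81.81 inner 66.69 66.97 | jaw back 118.97 | jaw-front 37.09
t1 front outer 79.62 81.61 inner 66.30 66.56 | jaw back 113.99 | jaw-front 33.37
t2 front outer 89.73 79.69 inner 65.06 65.15 | jaw back 112.39 | jaw-front 27.68
t3 front outer 89.01 78.78 inner 64.04 64.07 | jaw back 111.27 | jaw-front 27.38
t4 front outer 76.18 78.09 inner 63.69 63.55 | jaw back 110.76 | jaw-front 33.63
t5 front outer 87.97 77.84 inner 63.61 63.08 | jaw back 110.08 | jaw-front 27.18
u0 front outer 77.75 77.77 inner 63.53 63.16 | jaw back 112.47 | jaw-front 34.71
u1 front outer 77.74 77.78 inner 63.55 63.11 | jaw back 112.47 | jaw-front 34.71
u2 front outer 77.76 77.78 inner 63.58 63.08 | jaw back 112.48 | jaw-front 34.71
u3 front outer 77.34 77.78 inner 63.60 63.05 | jaw back 111.87 | jaw-front 34.31
u4 front outer 76.60 77.85 inner 63.58 63.09 | jaw back 111.11 | jaw-front 33.88
u5 front outer 76.26 77.78 inner 63.59 63.07 | jaw back 110.77 | jaw-front 33.74
```

```bash
sed -i 's/"front outer/"D=%.2f front outer/; s/"%(fl,fr/"%(jb-fr,fl,fr/' prof.py
python3 -m creep '[[0.49,0,0,0,0,0,0],[0.49,0,0,0,0,0,0],[0.49,0,0,0,0,0,0]]' 30 
python3 -c "
from prof import *
rep('v1');pr('v1')"
python3 -m creep '[[0.53,0,0,0,0,0,0],[0.53,0,0,0,0,0,0],[0.53,0,0,0,0,0,0]]' 30 
python3 -c "
from prof import *
rep('v2');pr('v2')"
```

```text
time_s: 30.58
ee_pos: [562.3, -42.9, 22.3]
ee_rot: [179.6, -0.2, -169.0]
force: [-5.2, 14.6, 3.5]
gripper_width: 46.5
t 30.57 w 46.5 pos [562.3 -42.9  22.3] Fy_b 15.3 Fz 3.5 bar moved (np.float64(54.20827154480954), 0.8104642629623413, (22.5, -4.333333333333343))
v1 D=31.90 front outer 87.72 77.78 inner 63.52 63.19 | jaw back 109.68 | jaw-front 26.93
time_s: 31.05
ee_pos: [562.2, -42.8, 22.3]
ee_rot: [179.6, -0.3, -169.0]
force: [-5.2, 15.5, 4.2]
gripper_width: 43.3
t 31.05 w 43.3 pos [562.2 -42.8  22.3] Fy_b 16.2 Fz 4.2 bar moved (np.float64(54.988751855040626), 0.804772138595581, (22.833333333333343, -4.333333333333343))
v2 D=31.51 front outer 86.97 77.25 inner 63.20 62.78 | jaw back 108.77 | jaw-front 26.65
```

```bash

python3 -m creep '[[0.57,0,0,0,0,0,0],[0.57,0,0,0,0,0,0],[0.57,0,0,0,0,0,0]]' 30 
python3 -c "
from prof import *
rep('v3');pr('v3')"
python3 -m creep '[[0.6,0,0,0,0,0,0],[0.6,0,0,0,0,0,0],[0.6,0,0,0,0,0,0]]' 30 
python3 -c "
from prof import *
rep('v4');pr('v4')
f,g=pickle.load(open('pics/v4.pkl','rb'));crop(f,115,135,50,55,11,'pics/v4z.png');crop(g,265,140,65,75,8,'pics/v4s.png')"
```

```text
time_s: 31.52
ee_pos: [562.2, -42.6, 22.3]
ee_rot: [179.6, -0.3, -169.0]
force: [-5.0, 16.2, 4.2]
gripper_width: 40.0
t 31.52 w 40.0 pos [562.2 -42.6  22.3] Fy_b 16.9 Fz 4.2 bar moved (np.float64(56.21745928446952), 0.8001747131347656, (23.333333333333343, -4.5))
v3 D=31.43 front outer 86.47 76.28 inner 61.46 61.89 | jaw back 107.71 | jaw-front 26.34
time_s: 32.0
ee_pos: [562.2, -42.5, 22.3]
ee_rot: [179.6, -0.3, -169.0]
force: [-5.6, 17.2, 4.3]
gripper_width: 36.4
t 32.0 w 36.4 pos [562.2 -42.5  22.3] Fy_b 17.9 Fz 4.3 bar moved (np.float64(56.997883412225), 0.8060079216957092, (23.666666666666657, -4.5))
v4 D=31.76 front outer 85.26 75.48 inner 60.87 60.55 | jaw back 107.23 | jaw-front 26.86
```

View pics/v4z.png

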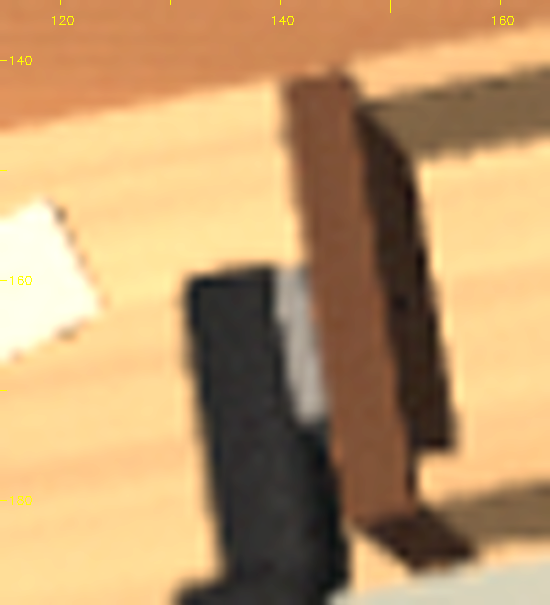

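View pics/v4s.png

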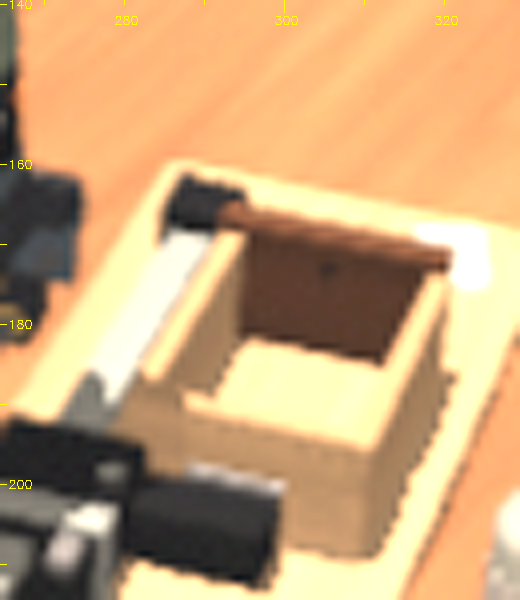

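```bash

python3 -m creep '[[0.64,0,0,0,0,0,0],[0.64,0,0,0,0,0,0],[0.64,0,0,0,0,0,0]]' 30 
python3 -c "
from prof import *
rep('v5');pr('v5')
def subs(f0,f,box,pad=6,S=10):
    u0,v0,u1,v1=box
    g0=cv2.cvtColor(f0['frame'],cv2.COLOR_RGB2GRAY);g1=cv2.cvtColor(f['frame'],cv2.COLOR_RGB2GRAY)
    t=cv2.resize(g0[v0:v1,u0:u1],None,fx=S,fy=S,interpolation=cv2.INTER_CUBIC)
    W=cv2.resize(g1[v0-pad:v1+pad,u0-pad:u1+pad],None,fx=S,fy=S,interpolation=cv2.INTER_CUBIC)
    m=cv2.matchTemplate(W,t,cv2.TM_CCOEFF_NORMED);_,mv,_,ml=cv2.minMaxLoc(m)
    return (ml[0]/S-pad,ml[1]/S-pad,round(mv,3))
_,g0=pickle.load(open('pics/t0.pkl','rb'))
# px per mm along -y at drawer
P=proj(g0,[[653.7,98.8,70],[653.7+.192*5,98.8-.981*5,70]]);print('5mm=',P[1]-P[0])
for t in ('t2','t5','u5','v2','v4','v5'):
    _,g=pickle.load(open(f'pics/{t}.pkl','rb'))
    print(t,'drawer',subs(g0,g,(300,185,318,212)),'front',subs(g0,g,(293,163,325,188)))
"
```

```text
time_s: 32.48
ee_pos: [562.1, -41.8, 22.3]
ee_rot: [179.5, -0.3, -169.0]
force: [-6.5, 19.4, 4.6]
gripper_width: 32.6
t 32.48 w 32.6 pos [562.1 -41.8  22.3] Fy_b 20.3 Fz 4.6 bar moved (np.float64(57.38807827523525), 0.7959502339363098, (23.833333333333343, -4.5))
v5 D=31.70 front outer 84.70 75.37 inner 60.90 60.59 | jaw back 107.08 | jaw-front 27.04
5mm= [-0.43320733  0.79922206]
t2 drawer (0.0, 0.0, 0.997) front (-0.09999999999999964, 0.09999999999999964, 0.994)
t5 drawer (0.0, 0.0, 0.997) front (-0.20000000000000018, 0.2999999999999998, 0.99)
u5 drawer (0.0, 0.0, 0.997) front (-0.20000000000000018, 0.2999999999999998, 0.99)
v2 drawer (0.0, 0.09999999999999964, 0.994) front (-0.20000000000000018, 0.2999999999999998, 0.988)
v4 drawer (0.09999999999999964, 0.40000000000000036, 0.988) front (-0.2999999999999998, 0.5999999999999996, 0.987)
v5 drawer (0.0, 0.5, 0.988) front (-0.2999999999999998, 0.7000000000000002, 0.987)
```

```bash

python3 -m creep '[[0.03,0,0,0,0,0,0],[0.03,0,0,0,0,0,0],[0.03,0,0,0,0,0,0],[0.03,0,0,0,0,0,0],[0.03,0,0,0,0,0,0]]' 30 >/dev/null
python3 -m creep '[[0.03,0,0,0,0,0,0]]' 30 
python3 -c "
from prof import *
rep('w0');pr('w0')"
python3 -m creep '[[0.26,0,0,0,0,0,0],[0.26,0,0,0,0,0,0],[0.26,0,0,0,0,0,0]]' 30 >/dev/null
python3 -m creep '[[0.33,0,0,0,0,0,0],[0.33,0,0,0,0,0,0],[0.33,0,0,0,0,0,0]]' 30 
python3 -c "
from prof import *
rep('w1');pr('w1')"
python3 -m creep '[[0.38,0,0,0,0,0,0],[0.38,0,0,0,0,0,0],[0.38,0,0,0,0,0,0]]' 30 
python3 -c "
from prof import *
rep('w2');pr('w2')"
```

```text
time_s: 33.33
ee_pos: [565.6, -47.1, 22.7]
ee_rot: [-179.9, 0.1, -168.9]
force: [0.7, 0.6, -0.5]
gripper_width: 88.0
t 33.33 w 88.0 pos [565.6 -47.1  22.7] Fy_b 0.4 Fz -0.5 bar moved (np.float64(55.37897452662289), 0.8322856426239014, (23.0, -4.333333333333343))
w0 D=32.81 front outer 73.72 75.55 inner 60.83 60.53 | jaw back 108.37 | jaw-front 33.73
time_s: 34.17
ee_pos: [563.6, -44.9, 22.5]
ee_rot: [179.8, -0.1, -169.0]
force: [-2.5, 8.5, 3.1]
gripper_width: 61.0
t 34.17 w 61.0 pos [563.6 -44.9  22.5] Fy_b 8.8 Fz 3.1 bar moved (np.float64(55.769185592657465), 0.8270605206489563, (23.166666666666657, -4.333333333333343))
w1 D=32.63 front outer 73.46 75.54 inner 60.86 60.52 | jaw back 108.18 | jaw-front 33.67
time_s: 34.65
ee_pos: [563.4, -44.4, 22.5]
ee_rot: [179.8, -0.1, -169.1]
force: [-5.1, 9.6, 3.3]
gripper_width: 56.8
t 34.65 w 56.8 pos [563.4 -44.4  22.5] Fy_b 10.4 Fz 3.3 bar moved (np.float64(56.60767709448166), 0.8141756057739258, (23.5, -4.5))
w2 D=32.00 front outer 85.23 75.49 inner 60.89 60.54 | jaw back 107.49 | jaw-front 27.13
```

```bash

python3 -m creep '[[0.42,0,0,0,0,0,0],[0.42,0,0,0,0,0,0],[0.42,0,0,0,0,0,0]]' 30 >/dev/null
python3 -c "
from prof import *
rep('w3');pr('w3')"
python3 -m creep '[[0.46,0,0,0,0,0,0],[0.46,0,0,0,0,0,0],[0.46,0,0,0,0,0,0]]' 30 >/dev/null
python3 -c "
from prof import *
rep('w4');pr('w4')"
python3 -m creep '[[0.5,0,0,0,0,0,0],[0.5,0,0,0,0,0,0],[0.5,0,0,0,0,0,0]]' 30 >/dev/null
python3 -c "
from prof import *
rep('w5');pr('w5')"
```

```text
t 35.12 w 52.9 pos [563.2 -43.6  22.5] Fy_b 12.6 Fz 4.3 bar moved (np.float64(56.997883412225), 0.8063173294067383, (23.666666666666657, -4.5))
w3 D=31.79 front outer 85.08 75.44 inner 60.90 60.56 | jaw back 107.23 | jaw-front 26.97
t 35.6 w 49.2 pos [562.9 -42.7  22.5] Fy_b 15.8 Fz 4.9 bar moved (np.float64(57.38807827523525), 0.7984595894813538, (23.833333333333343, -4.5))
w4 D=31.76 front outer 85.02 75.37 inner 60.85 60.58 | jaw back 107.13 | jaw-front 26.94
t 36.08 w 45.5 pos [562.8 -42.4  22.5] Fy_b 17.2 Fz 5.2 bar moved (np.float64(57.83645659077089), 0.7782267332077026, (24.0, -4.666666666666657))
w5 D=31.52 front outer 84.55 75.44 inner 60.87 60.61 | jaw back 106.95 | jaw-front 26.96
```

```bash

python3 -m creep '[[0.54,0,0,0,0,0,0],[0.54,0,0,0,0,0,0],[0.54,0,0,0,0,0,0]]' 30 >/dev/null
python3 -c "
from prof import *
rep('x1');pr('x1')"
python3 -m creep '[[0.57,0,0,0,0,0,0],[0.57,0,0,0,0,0,0],[0.57,0,0,0,0,0,0]]' 30 >/dev/null
python3 -c "
from prof import *
rep('x2');pr('x2')
f,g=pickle.load(open('pics/x2.pkl','rb'));crop(f,115,135,50,55,11,'pics/x2z.png');crop(g,265,140,65,75,8,'pics/x2s.png')"
```

```text
t 36.55 w 42.1 pos [562.6 -42.   22.4] Fy_b 19.4 Fz 4.6 bar moved (np.float64(59.00702838483325), 0.7619390487670898, (24.5, -4.666666666666657))
x1 D=31.23 front outer 79.11 75.45 inner 60.83 60.62 | jaw back 106.68 | jaw-front 29.41
t 37.02 w 39.4 pos [562.5 -41.7  22.4] Fy_b 20.0 Fz 4.9 bar moved (np.float64(59.39719639949186), 0.7483776211738586, (24.666666666666657, -4.666666666666657))
x2 D=31.08 front outer 79.25 75.45 inner 60.90 60.65 | jaw back 106.53 | jaw-front 29.18
```

View pics/x2z.png

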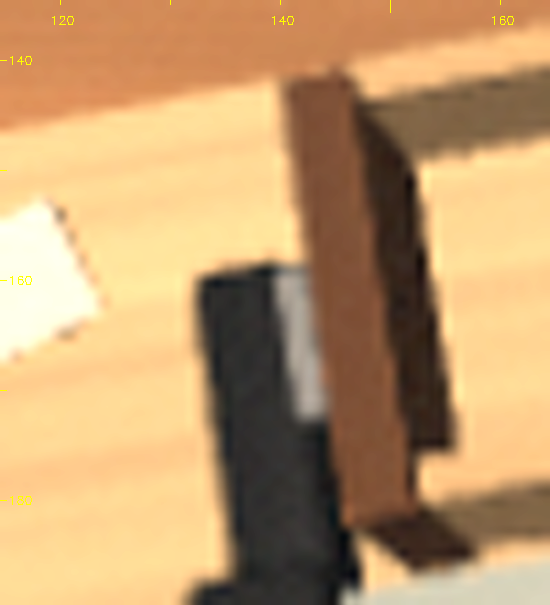

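View pics/x2s.png

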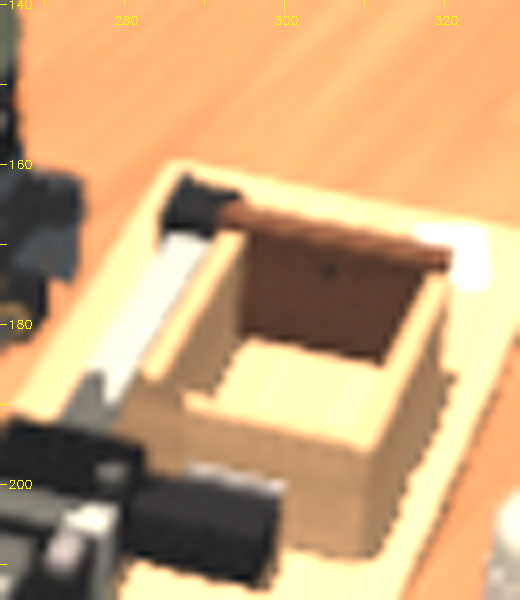

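```bash
sed -i 's/105,175,1)/92,175,1)/' prof.py; python3 - <<'E'
from prof import *
for t in "s2 t0 t1 t2 t3 t4 t5 u0 u3 u4 u5 v1 v2 v3 v4 v5 w0 w1 w2 w3 w4 w5 x1 x2".split(): pr(t)
E
```

```text
s2 D=50.43 front outer 81.82 81.82 inner 66.78 66.97 | jaw back 132.25 | jaw-front 50.43
t0 D=37.15 front outer 81.93 81.81 inner 66.69 66.97 | jaw back 118.97 | jaw-front 37.09
t1 D=32.38 front outer 79.62 81.61 inner 66.30 66.56 | jaw back 113.99 | jaw-front 33.37
t2 D=32.70 front outer 89.73 79.69 inner 65.06 65.15 | jaw back 112.39 | jaw-front 27.68
t3 D=32.49 front outer 89.01 78.78 inner 64.04 64.07 | jaw back 111.27 | jaw-front 27.38
t4 D=32.67 front outer 76.18 78.09 inner 63.69 63.55 | jaw back 110.76 | jaw-front 33.63
t5 D=32.24 front outer 87.97 77.84 inner 63.61 63.08 | jaw back 110.08 | jaw-front 27.18
u0 D=34.70 front outer 77.75 77.77 inner 63.53 63.16 | jaw back 112.47 | jaw-front 34.71
u3 D=34.09 front outer 77.34 77.78 inner 63.60 63.05 | jaw back 111.87 | jaw-front 34.31
u4 D=33.26 front outer 76.60 77.85 inner 63.58 63.09 | jaw back 111.11 | jaw-front 33.88
u5 D=32.98 front outer 76.26 77.78 inner 63.59 63.07 | jaw back 110.77 | jaw-front 33.74
v1 D=31.90 front outer 87.72 77.78 inner 63.52 63.19 | jaw back 109.68 | jaw-front 26.93
v2 D=31.51 front outer 86.97 77.
[... 335 characters left out ...]
front outer 73.72 75.55 inner 60.83 60.53 | jaw back 108.36 | jaw-front 33.72
w1 D=32.61 front outer 73.46 75.54 inner 60.86 60.52 | jaw back 108.16 | jaw-front 33.65
w2 D=31.70 front outer 85.23 75.49 inner 60.89 60.54 | jaw back 107.19 | jaw-front 26.83
w3 D=31.33 front outer 85.08 75.44 inner 60.90 60.56 | jaw back 106.76 | jaw-front 26.51
w4 D=31.08 front outer 85.02 75.37 inner 60.85 60.58 | jaw back 106.45 | jaw-front 26.25
w5 D=30.12 front outer 84.55 75.44 inner 60.87 60.61 | jaw back 105.56 | jaw-front 25.56
x1 D=29.10 front outer 79.11 75.45 inner 60.83 60.62 | jaw back 104.55 | jaw-front 27.27
x2 D=28.51 front outer 79.25 75.45 inner 60.90 60.65 | jaw back 103.96 | jaw-front 26.61
```

```bash

python3 -m creep '[[0.57,0,0,0,0,0,0],[0.57,0,0,0,0,0,0],[0.57,0,0,0,0,0,0],[0.57,0,0,0,0,0,0],[0.57,0,0,0,0,0,0]]' 30 
python3 -c "
from prof import *
rep('y1');pr('y1')
f,g=pickle.load(open('pics/y1.pkl','rb'))
cv2.imwrite('pics/y1t.png',cv2.resize(f['frame'][:,:,::-1],(800,600)))
cv2.imwrite('pics/y1sc.png',cv2.resize(g['frame'][:,:,::-1],(800,600)))"
```

```text
time_s: 37.75
ee_pos: [562.5, -41.6, 22.5]
ee_rot: [179.5, -0.2, -169.1]
force: [-5.3, 19.0, 4.7]
gripper_width: 39.2
t 37.75 w 39.2 pos [562.5 -41.6  22.5] Fy_b 19.6 Fz 4.7 bar moved (np.float64(59.39719639949186), 0.7481014132499695, (24.666666666666657, -4.666666666666657))
y1 D=28.52 front outer 79.08 75.44 inner 60.88 60.67 | jaw back 103.96 | jaw-front 26.70
```

View pics/y1t.png

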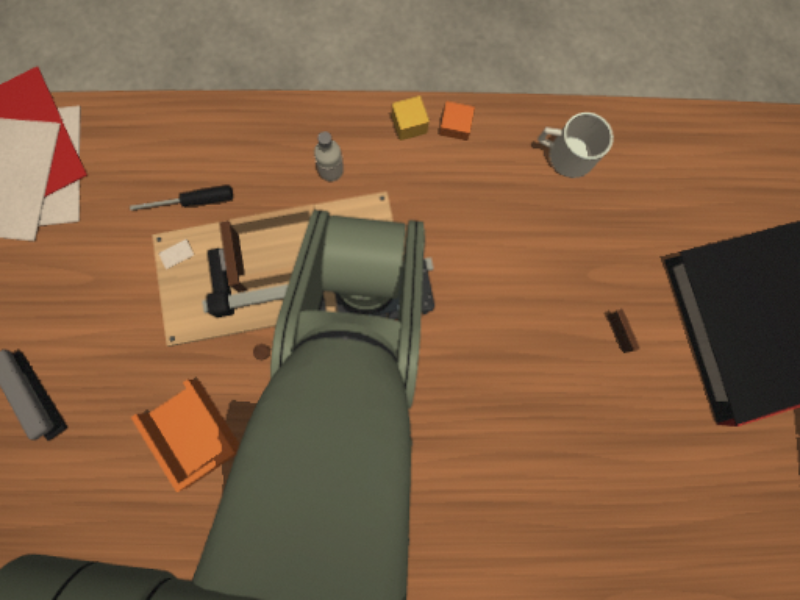

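View pics/y1sc.png

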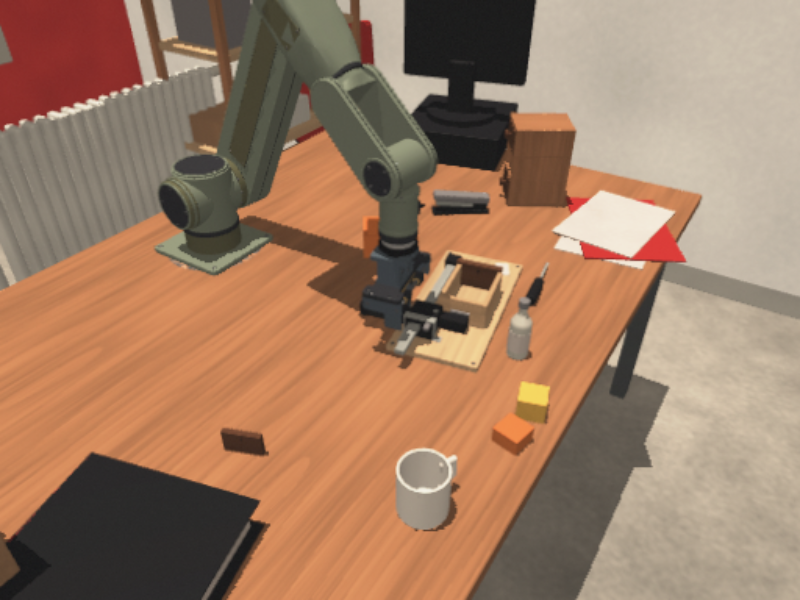

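```bash
python3 -c "
from h import *
print(job_done()); s=state(); print(s['time_s'],s['gripper_width'],s['force'])"
```

```text
the job is handed in; nothing more can be done
None
the job is handed in; nothing more can be done
```

I stood the dark front against the drawer's open end, let go of it, and pumped the clamp trigger until the pad closed the joint. I then handed the job in at about 38 s with the trigger still squeezed. No verdict was reported.

**Pressure:** The pad is squashed by about 4 mm. The jaw-to-front distance in the top camera gives 3.7 to 4.3 mm, and the trigger force (about 19.6 N along the bar) gives about 3.7 mm. Neither is a direct reading. One released jaw position suggested the pad might be squashed as much as 6.2 mm, still inside the 7.5 mm limit.

**Front:** It stopped moving before the last few steps while the jaw kept advancing, so it is closed against the drawer and head. It looks square and in line in both cameras; I did not re-measure its sideways alignment at the end.

**Stability:** The last two looks, 0.7 s apart, showed no change. The grip was 39 mm wide and the bar was still.

**Bystanders:** The glue bottle, screwdriver and knob look unmoved in the last pictures.

**Checks that disagreed:**
- The trigger reached its stop about 2 mm from where my estimate of the board put it.
- My edge measurement of the jaw was clipped for a while, so it under-read how far the jaw had closed. I corrected it and recomputed all the values before handing in.

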